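# Strip the optical bench: push out the jammed LED modules and stow the parts

## Robot

A 6-joint arm with a two-finger parallel gripper is mounted at the origin on the work surface. World frame = base frame: x ahead of the robot, y to its left, z up, the work surface at z = 0. Lengths are in m, angles in rad, forces in N, time in s.
With the tool pointing down it reaches from about 0.25 to 0.8 m from the base axis. Payload 3.9 kg.
Tool frame: the origin (TCP) lies midway between the tips of the shut fingers; the grasp point (between the pads) lies 19 mm behind it; z points along the fingers, y is the direction in which the jaws open and shut (so a half turn about z gives the same grasp; the last joint's range is limited). The gripper opens to 85 mm and grips with 20 to 120 N. Pads are 22 mm wide; open, the fingers measure 114 mm over their backs; the gripper's body (76 mm by 85 mm) begins 54 mm behind the grasp point. The pads swing forward as they close: fully open they stand 13 mm farther back than shut.
Start: joints at [1.328, 0.26, -0.138, 1.173, 0, 1.571], TCP at [0.126, 0.51, 0.231] pointing down, gripper open.
Joint ranges: [-2.78, 2.78], [-0.83, 1.72], [-1.28, 1.37], [-1.9, 2.12], [-1.57, 1.48], [-3.14, 3.14]. Speed limits (rad/s): [2.57, 2.57, 3.14, 3.14, 3.14, 3.14].

## Interface

Orientations are given as a rotation vector (axis times angle).
In Python, from rig import arm gives the robot as it stands.
- The arm moves only by the tool move_arm, never from a script. Its argument "plan" is one flat list of numbers, 6 for each row, row after row: the shift along the tool's x, y, z in m, then the turn, a rotation vector about the tool's x, y, z in degrees. A call has 1 to 12 rows; each row is the pose to reach, as a shift and turn from the pose commanded when the call began, along the tool's axes at that moment; what a row does not reach only later rows make up. A row lasts 1/10 s, in which the tool goes at most 50 mm and 8.59 degrees, less where a joint would pass 70% of its speed; a pose out of reach is approached as far as the arm can. A call with a gripper value outside its range is refused whole. "claw" is the opening, from -1 (shut) to 1 (fully open), set as the call begins (left out, the last holds). The fingers move at their own pace and stop on an object; the grip force is fixed at half the most. Time passes only in rows, so rows that repeat a pose let the fingers close. It gives the time, the measured TCP pose, the force and the opening at its end, in the units of the state.
- arm.sense(): the state, without advancing time (a new reading comes with each control period).
- arm.get_image(name): name is "side" or "top"; returns the picture (480x640x3 uint8, red, green, blue); there is no depth.
- arm.camera_params(name): a dict with "mtx" (3x3 intrinsics, pixels), "cam_to_world" (4x4, takes a point from camera to world coordinates). Camera axes: x right, y up, looking along -z (the intrinsics and any distortion apply to the point x, -y, -z); pixel columns grow to the right and rows downward; lengths in m; the calibration is good to about 2 mm. A picture is of the moment at which its call begins. camera_params takes no time and is no camera call.
- arm.finish_job(): hands the job in, once; it reports no verdict.
The state is a dict: "t": time; "joints": joint angles; "qd": joint speeds; "joint_efforts": joint torques, N m; "ee_pos": TCP position; "orientation": TCP orientation; "force": force on the tool from outside, world axes, zero at the start; "torque": the same for the moment, N m; "finger_gap": opening from 0.0 (shut) to 1.0 (fully open).
Only numpy, scipy, OpenCV 4.12 (cv2) and the standard library are available. Lean on these libraries where they do the work, as an engineer would, in place of code of your own. Each camera call takes 0.05 s, during which the arm holds its last target.

## Task

Strip down the optical bench: the LED modules are jammed in their mounts on the rail, so take the push tool from its tray and push each one out from behind, through the square window in the back of its mount. Drop the large modules into the rectangular bin, and the small modules and the T-shaped rail nuts lying on the table into the round tub, and lay the push tool back in its tray. Leave the detector, the post holder and the ring where they stand.

Things in the scene. Friction and masses are not known exactly. Their poses are not given: they have to be found in the camera images.
- module_large_a: large LED module: a solid bare-aluminium block, 28 mm along its own x by 40 x 40 mm, 120 g or so, round dark LED face on its +x side, plain back on -x. Origin at its centre. At the start it is jammed in the pocket of mount_large_a, its axes along the mount's, centre 60 mm above the table, its front 3 mm inside the pocket's mouth. May be absent (that mount is then empty).
- mount_large_a: Fixed black mount on the rail, 64 mm wide, origin at its underside centre 14 mm above the table; x points away from the robot, z up. Pocket 42 mm wide from x = -14 to its mouth at x = 17 mm, open to +x, floor at z = 26 mm. Mount top at z = 80 mm plus a 9 mm screw head. A sprung pad in the roof (7 N) holds the module: it takes 5 to 15 N to slide out; too deep to grip.
- mount_large_a_window (a point): Centre of the 22 x 22 mm access window on the outer face of the mount's back plate (robot side; x = -20, z = 46 mm in the mount). Axes as the mount's: push along +x. The plate is 6 mm thick, the module's back right behind it. Beyond the mouth the pocket floor runs on as a level ledge 58 mm long, 64 mm wide, ending in a 6 mm high lip: a module pushed fully out stands there.
- module_large_b: large LED module: a solid bare-aluminium block, 28 mm along its own x by 40 x 40 mm, 120 g or so, round dark LED face on its +x side, plain back on -x. Origin at its centre. At the start it is jammed in the pocket of mount_large_b, its axes along the mount's, centre 60 mm above the table, its front 3 mm inside the pocket's mouth. May be absent (that mount is then empty).
- mount_large_b: Fixed black mount on the rail, 64 mm wide, origin at its underside centre 14 mm above the table; x points away from the robot, z up. Pocket 42 mm wide from x = -14 to its mouth at x = 17 mm, open to +x, floor at z = 26 mm. Mount top at z = 80 mm plus a 9 mm screw head. A sprung pad in the roof (7 N) holds the module: it takes 5 to 15 N to slide out; too deep to grip.
- mount_large_b_window (a point): Centre of the 22 x 22 mm access window on the outer face of the mount's back plate (robot side; x = -20, z = 46 mm in the mount). Axes as the mount's: push along +x. The plate is 6 mm thick, the module's back right behind it. Beyond the mouth the pocket floor runs on as a level ledge 58 mm long, 64 mm wide, ending in a 6 mm high lip: a module pushed fully out stands there.
- module_small_a: small LED module: a solid bare-aluminium block, 24 mm along its own x by 30 x 30 mm, 60 g or so, round dark LED face on its +x side, plain back on -x. Origin at its centre. At the start it is jammed in the pocket of mount_small_a, its axes along the mount's, centre 55 mm above the table, its front 3 mm inside the pocket's mouth. May be absent (that mount is then empty).
- mount_small_a: Fixed black mount on the rail, 64 mm wide, origin at its underside centre 14 mm above the table; x points away from the robot, z up. Pocket 32 mm wide from x = -14 to its mouth at x = 13 mm, open to +x, floor at z = 26 mm. Mount top at z = 70 mm plus a 9 mm screw head. A sprung pad in the roof (7 N) holds the module: it takes 5 to 15 N to slide out; too deep to grip.
- mount_small_a_window (a point): Centre of the 22 x 22 mm access window on the outer face of the mount's back plate (robot side; x = -20, z = 41 mm in the mount). Axes as the mount's: push along +x. The plate is 6 mm thick, the module's back right behind it. Beyond the mouth the pocket floor runs on as a level ledge 58 mm long, 64 mm wide, ending in a 6 mm high lip: a module pushed fully out stands there.
- module_small_b: small LED module: a solid bare-aluminium block, 24 mm along its own x by 30 x 30 mm, 60 g or so, round dark LED face on its +x side, plain back on -x. Origin at its centre. At the start it is jammed in the pocket of mount_small_b, its axes along the mount's, centre 55 mm above the table, its front 3 mm inside the pocket's mouth. May be absent (that mount is then empty).
- mount_small_b: Fixed black mount on the rail, 64 mm wide, origin at its underside centre 14 mm above the table; x points away from the robot, z up. Pocket 32 mm wide from x = -14 to its mouth at x = 13 mm, open to +x, floor at z = 26 mm. Mount top at z = 70 mm plus a 9 mm screw head. A sprung pad in the roof (7 N) holds the module: it takes 5 to 15 N to slide out; too deep to grip.
- mount_small_b_window (a point): Centre of the 22 x 22 mm access window on the outer face of the mount's back plate (robot side; x = -20, z = 41 mm in the mount). Axes as the mount's: push along +x. The plate is 6 mm thick, the module's back right behind it. Beyond the mouth the pocket floor runs on as a level ledge 58 mm long, 64 mm wide, ending in a 6 mm high lip: a module pushed fully out stands there.
- t_nut0: Loose steel T-slot nut of the rail, lying on the table: foot 34 (x) x 20 (y) x 8 mm with a neck 34 x 12 x 8 mm on top of it (+z), 16 mm high in all, 50 g. Origin at the centre of the whole, 8 mm above the table as it lies. May be absent.
- t_nut1: Loose steel T-slot nut of the rail, lying on the table: foot 34 (x) x 20 (y) x 8 mm with a neck 34 x 12 x 8 mm on top of it (+z), 16 mm high in all, 50 g. Origin at the centre of the whole, 8 mm above the table as it lies. May be absent.
- t_nut2: Loose steel T-slot nut of the rail, lying on the table: foot 34 (x) x 20 (y) x 8 mm with a neck 34 x 12 x 8 mm on top of it (+z), 16 mm high in all, 50 g. Origin at the centre of the whole, 8 mm above the table as it lies. May be absent.
- push_tool: Loose push tool lying in the tray: a square wooden handle 60 x 22 x 22 mm, with a steel rod of 10 mm diameter out of its +x end and a white nylon nose 11 mm in diameter. Origin at the centre of the handle; x runs along the tool to the nose, whose end is at x = 110 mm; other end at x = -30 mm. About 80 g, balance point about 12 mm ahead of the origin.
- push_tool_tip (a point): The end of the push tool's nose, on its axis.
- tool_tray: Fixed grey tray for the push tool, 200 (x) x 140 (y) mm outside, 4 mm walls 12 mm high, floor about 4 mm above the table. Origin at the centre of its underside, z up.
- bin: Loose grey rectangular open bin for large modules, 130 (x) x 110 (y) x 60 mm high outside, 4 mm walls. Origin at the centre of its underside, z up.
- tub: Loose white round open tub for small modules and T-nuts, outer diameter 120 mm at the rim and 108 mm at the foot, 75 mm high, 3 mm wall, 4 mm base. Origin at the centre of its underside, z up.
- detector: Bystander: black detector disc, 64 mm diameter, 30 mm high, origin at the centre of its underside.
- post_holder: Bystander: black post holder with a steel post, 50 x 50 mm foot, 115 mm high, origin at the centre of its underside.
- adapter_ring: Bystander: aluminium ring, 60 mm outside diameter, 14 mm high, origin at the centre of its underside.
Things that resemble listed ones, but are neither listed nor needed, are in the scene too. Of the things that look like the tool_tray, the larger one is meant. Several things have the shape of the push_tool; the one meant has the colours described above.

How it is judged:
By the outcome, as a careful person would: the job done as asked, in the order asked, and still so for the second after the job is handed in, with the robot touching nothing.
Of module_large_a, module_large_b, module_small_a, module_small_b only 2 to 4 are there at a start; the rules pass over those that are not, and their reading is None.
Of t_nut0, t_nut1, t_nut2 only 2 to 3 are there at a start; the rules pass over those that are not, and their reading is None.
At some moment in a run one of bin, tub, t_nut0, t_nut1, t_nut2 may be knocked a few centimetres aside while the robot is not near it.
Once in a run the grip may slacken for a moment while it holds something.
It also fails if it takes over 210 s, if anything falls off the work surface, if the arm or the gripper's body presses on something with over 40 N, if the wrist force passes 120 N, or if a joint passes its speed limit or range.

## Working session

There is one attempt and no reset: what is moved stays moved. The work goes in short steps, Python scripts to look and compute and a tool call to move; the robot and the scene stay as the last step left them, time stands still between calls to the robot, and variables do not carry over. Pictures are saved under pics/ and viewed, and the job is handed in when it is done.

Besides the shell and the picture viewer there is one more tool, called after "Emit:" by a JSON object that holds its "op" and its "data", one argument or row to a line. move_arm: Moves the arm, as the interface text tells. Its arguments: {"type":"object","properties":{"plan":{"type":"array","items":{"type":"number"}},"claw":{"type":"number"}},"required":["plan"]}

```bash
ls -la; mkdir -p pics; python3 - <<'E'
from rig import arm
import cv2, numpy as np
np.set_printoptions(precision=4,suppress=True)
s=arm.sense()
for k,v in s.items(): print(k,v)
for n in("side","top"):
    cv2.imwrite(f"pics/{n}0.png",arm.get_image(n)[:,:,::-1])
    p=arm.camera_params(n); print(n,p)
E
```

```text
total 12
drwxr-xr-x  3 agent agent 4096 Dec  7 14:12 .
drwxr-xr-x 23 root  root  4096 Dec  7 14:12 ..
drwxr-xr-x  2 agent agent 4096 Dec  7 14:12 pics
t 0.0
joints [ 1.328   0.2607 -0.1394  1.1727 -0.      1.5708]
qd [-0.      0.0001 -0.001  -0.0002 -0.      0.0009]
joint_efforts [ -0.0003 -40.5678  25.3922   0.0189   0.0001   0.    ]
ee_pos [0.1261 0.5089 0.2305]
orientation [-0.3804 -3.1183  0.003 ]
force [ 0.1465 -0.8122  1.0576]
torque [-0.0398 -0.0244  0.0347]
finger_gap 1.001030082466209
side {'mtx': array([[518.4271,   0.    , 318.4417],
       [  0.    , 518.4271, 238.2959],
       [  0.    ,   0.    ,   1.    ]]), 'cam_to_world': array([[-0.9981,  0.0278, -0.0551,  0.4549],
       [-0.0613, -0.5541,  0.8302,  0.9028],
       [-0.0074,  0.832 ,  0.5547,  0.7506],
       [ 0.    ,  0.    ,  0.    ,  1.    ]])}
top {'mtx': array([[448.5597,   0.    , 321.4113],
       [  0.    , 448.5597, 240.9331],
       [  0.    ,   0.    ,   1.    ]]), 'cam_to_world': array([[ 0.0288,  0.9922, -0.1214,  0.4123],
       [-0.9993,  0.0317,  0.0214, -0.0868],
       [ 0.025 ,  0.1207,  0.9924,  1.0836],
       [ 0.    ,  0.    ,  0.    ,  1.    ]])}
```

View pics/top0.png

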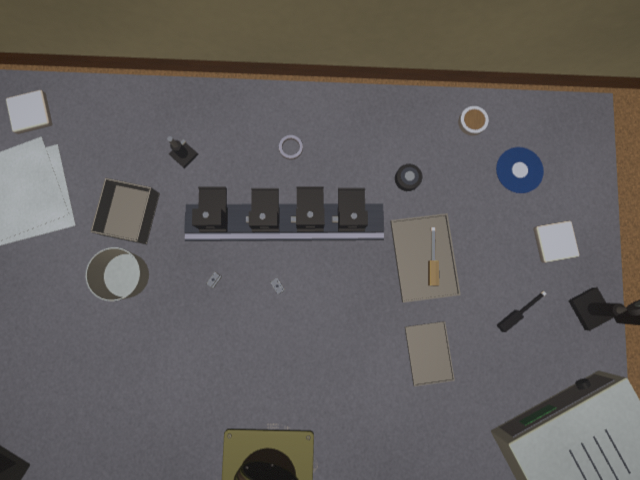

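View pics/side0.png

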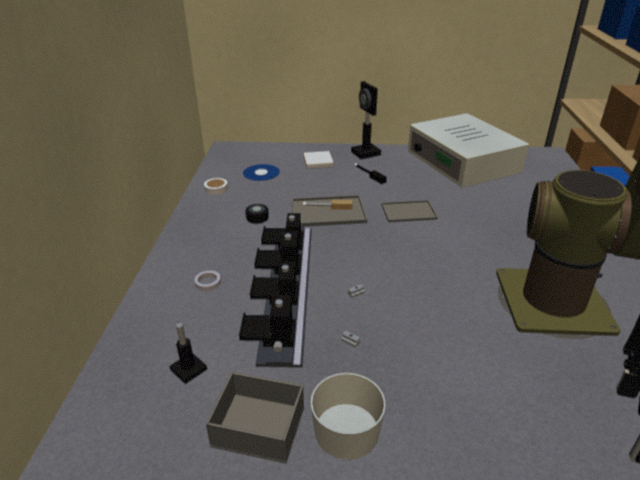

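```bash
cat > h.py <<'E'
import numpy as np, cv2
from rig import arm
np.set_printoptions(precision=4,suppress=True)
P={n:arm.camera_params(n) for n in("side","top")}
def ray(n,u,v):
    K=P[n]["mtx"];T=P[n]["cam_to_world"]
    d=np.array([(u-K[0,2])/K[0,0],-(v-K[1,2])/K[1,1],-1.0]); d=T[:3,:3]@d
    return T[:3,3],d/np.linalg.norm(d)
def onz(n,u,v,z):
    o,d=ray(n,u,v); return o+d*(z-o[2])/d[2]
def tri(ut,us):
    o1,d1=ray("top",*ut);o2,d2=ray("side",*us)
    A=np.stack([d1,-d2],1);s=np.linalg.lstsq(A,o2-o1,rcond=None)[0]
    a=o1+d1*s[0];b=o2+d2*s[1]; return (a+b)/2,np.linalg.norm(a-b)
def proj(n,p):
    K=P[n]["mtx"];T=P[n]["cam_to_world"]
    c=T[:3,:3].T@(np.asarray(p,float)-T[:3,3]); return np.array([K[0,0]*c[0]/-c[2]+K[0,2],K[1,1]*-c[1]/-c[2]+K[1,2]])
def crop(img,x0,y0,x1,y1,f,name):
    c=img[y0:y1,x0:x1]; c=cv2.resize(c,None,fx=f,fy=f,interpolation=cv2.INTER_CUBIC)
    c=np.clip(c.astype(float)*1.5,0,255).astype(np.uint8)
    cv2.imwrite("pics/"+name,c)
E
python3 - <<'E'
import cv2
from h import *
t=cv2.imread("pics/top0.png");s=cv2.imread("pics/side0.png")
crop(t,180,180,390,300,3.8,"t_m.png")
crop(s,230,200,380,365,3.6,"s_m.png")
crop(t,380,205,560,395,3,"t_tool.png")
crop(s,285,150,445,235,5,"s_tool.png")
E
```

```text
(no output)
```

View pics/t_m.png

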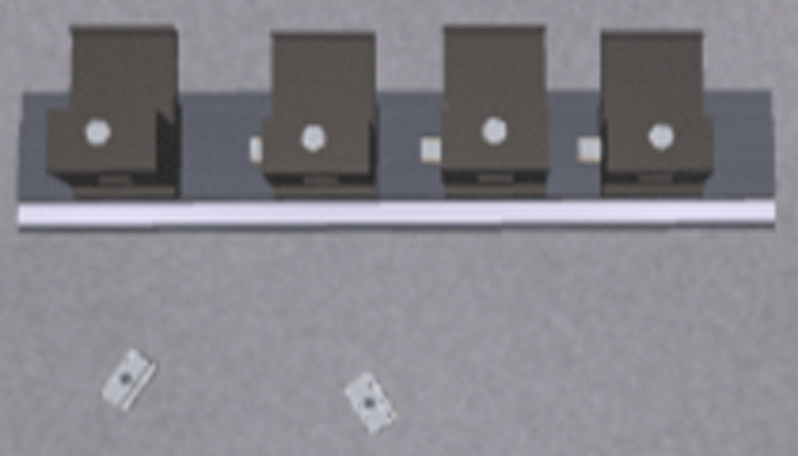

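View pics/s_m.png

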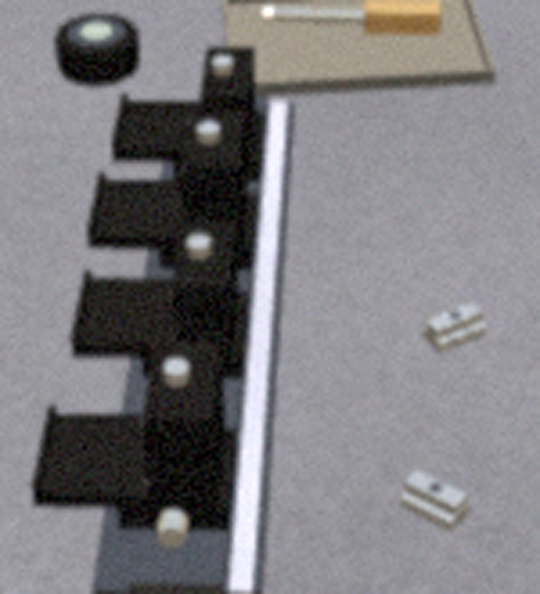

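View pics/t_tool.png

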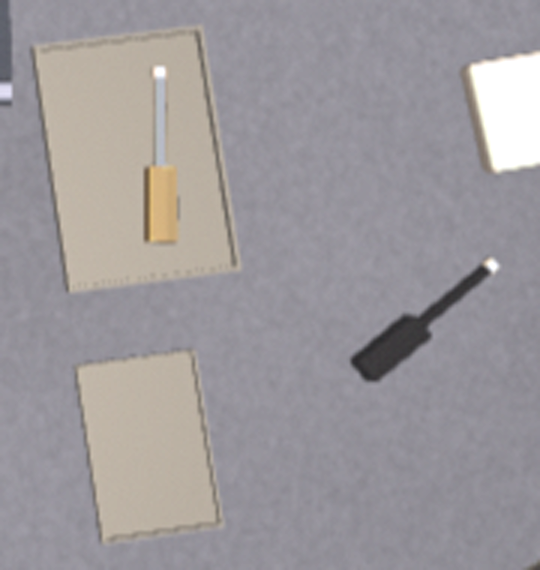

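View pics/s_tool.png

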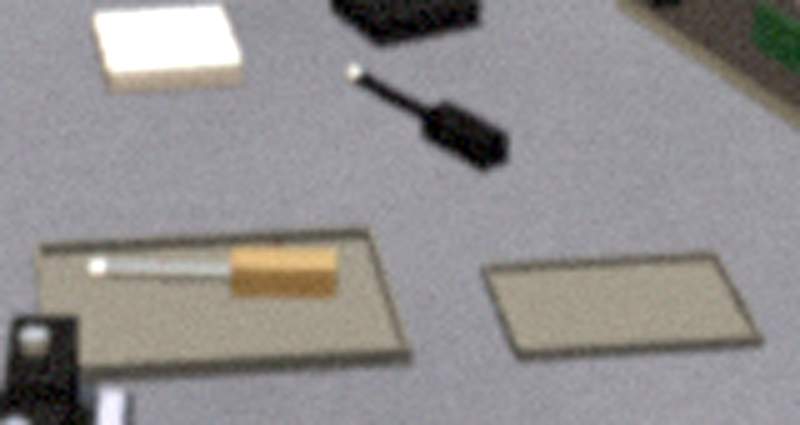

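```bash
python3 - <<'E'
from h import *
T=[(97,132),(313,137),(494,130),(661,136)]
T=[(180+u/3.8,180+v/3.8) for u,v in T]
S=[(172,525),(175,370),(198,243),(208,132),(222,65)]
S=[(230+u/3.6,200+v/3.6) for u,v in S]
for i,t in enumerate(T):
    for j,s in enumerate(S):
        p,e=tri(t,s)
        if e<.03: print(i,j,p,e)
print("knobs")
for i,t in enumerate([(255,150),(430,150),(590,150)]):
    t=(180+t[0]/3.8,180+t[1]/3.8)
    for j,s in enumerate(S):
        p,e=tri(t,s)
        if e<.03: print(i,j,p,e)
# rail edges
for u,v in [(20,225),(773,225),(20,203),(773,200),(22,92),(771,90)]:
    print(onz("top",180+u/3.8,180+v/3.8,0.014))
E
```

```text
0 0 [0.5925 0.1725 0.0047] 0.013187269060762659
0 1 [0.5829 0.1506 0.0968] 0.0008205075093967194
0 2 [0.5699 0.1333 0.1689] 0.001773101228157362
0 3 [0.5617 0.1191 0.2284] 0.002478888370909589
0 4 [0.5549 0.1106 0.2633] 0.0010306397786187678
1 0 [ 0.6153  0.0494 -0.1211] 0.014378557858419834
1 1 [ 0.6019  0.0362 -0.0028] 1.3770935553027974e-05
1 2 [0.5855 0.0259 0.0876] 0.0011664595573779156
1 3 [0.5752 0.0177 0.1608] 0.0035910608252425224
1 4 [0.5669 0.0129 0.2032] 0.0019129194253813349
2 0 [ 0.6432 -0.0787 -0.2511] 0.024479153383692737
2 1 [ 0.625  -0.0797 -0.1028] 0.007081066965204012
2 2 [ 0.6045 -0.0804  0.0079] 0.0077133301583074375
2 3 [ 0.5915 -0.0809  0.0956] 0.001894580855717752
2 4 [ 0.5815 -0.0812  0.1458] 0.0034706243037179283
3 0 [ 0.6698 -0.2255 -0.4012] 0.025033231485192195
3 1 [ 0.6459 -0.2083 -0.2148] 0.005288563993325449
3 2 [ 0.6208 -0.1956 -0.0794] 0.0061820200851641005
3 3 [ 0.6049 -0.1858  0.0255] 0.00012009267998827741
3 4 [ 0.5932 -0.1803  0.0847] 0.0017276849610312612
knobs
0 0 [ 0.6038  0.0851 -0.0856] 0.004122367972606892
0 1 [0.592  0.069  0.0252] 0.00873533131413682
0 2 [0.577  0.0565 0.1102] 0.006919696770723697
0 3 [0.5676 0.0464 0.1794] 0.010950884594111976
0 4 [0.5599 0.0405 0.2196] 0.008996401002798117
1 0 [ 0.6262 -0.0307 -0.2037] 0.007304088844676581
1 1 [ 0.6105 -0.0365 -0.0665] 0.007518235945134176
1 2 [ 0.5921 -0.0411  0.0365] 0.005602356390420492
1 3 [ 0.5805 -0.0446  0.1188] 0.010165051886947855
1 4 [ 0.5714 -0.0467  0.1661] 0.008051650974959447
2 0 [ 0.6511 -0.1598 -0.3354] 0.010851163443467387
2 1 [ 0.6306 -0.151  -0.1659] 0.0061983418841373965
2 2 [ 0.6082 -0.1447 -0.0417] 0.0042034435486423575
2 3 [ 0.594  -0.1396  0.0556] 0.009344345833921432
2 4 [ 0.5834 -0.1368  0.1108] 0.007074454707700098
[0.5369 0.2151 0.014 ]
[ 0.5521 -0.2593  0.014 ]
[0.5508 0.216  0.014 ]
[ 0.5681 -0.2591  0.014 ]
[0.6217 0.2193 0.014 ]
[ 0.6392 -0.2569  0.014 ]
```

```bash
cat >> h.py <<'E'
def blob(n,img,m,box,amin=20):
    x0,y0,x1,y1=box
    mm=np.zeros(m.shape,np.uint8);mm[y0:y1,x0:x1]=m[y0:y1,x0:x1].astype(np.uint8)
    cs,_=cv2.findContours(mm,cv2.RETR_EXTERNAL,cv2.CHAIN_APPROX_NONE)
    return [c for c in cs if cv2.contourArea(c)>amin]
def yaw(v): return np.degrees(np.arctan2(v[1],v[0]))
def tool_meas(imt,ims,zt):
    out={}
    for n,im,box in(("top",imt,None),("side",ims,None)):
        hsv=cv2.cvtColor(im,cv2.COLOR_BGR2HSV)
        m=(hsv[...,0]>8)&(hsv[...,0]<25)&(hsv[...,1]>110)&(hsv[...,2]>90)
        out[n]=m
    return out
E
python3 - <<'E'
from h import *
t=cv2.imread("pics/top0.png");s=cv2.imread("pics/side0.png")
M=tool_meas(t,s,.026)
for n,im,box in(("top",t,(395,215,460,300)),("side",s,(290,190,370,230))):
    for c in blob(n,im,M[n],box,10):
        r=cv2.minAreaRect(c); print(n,cv2.contourArea(c),r, cv2.boxPoints(r).tolist())
        mu=cv2.moments(c); ctr=(mu['m10']/mu['m00'],mu['m01']/mu['m00']); print(ctr)
        if n=="top":
            for p in cv2.boxPoints(r): print(onz("top",*p,.026))
            print("ctr z.026",onz("top",*ctr,.026))
# nose: white
for n,im,box in(("top",t,(425,220,442,236)),("side",s,(298,198,312,210))):
    x0,y0,x1,y1=box; g=im[y0:y1,x0:x1].min(2); print(n); print(g)
E
```

```text
side 82.0 ((341.5, 205.0), (6.0, 19.0), 90.0) [[332.0, 202.0], [351.0, 202.0], [351.0, 208.0], [332.0, 208.0]]
(341.0121951219512, 205.4329268292683)
top
[[108 108 109 108 109 108 108 107 108 107 107 108 107 108 106 107 106]
 [108 108 108 107 108 107 107 107 107 107 107 108 107 108 107 106 107]
 [108 107 108 108 108 108 108 107 107 107 107 108 107 107 107 107 107]
 [108 107 109 108 108 109 108 107 108 108 107 107 107 107 107 107 107]
 [108 107 108 108 107 108 108 109 107 107 107 107 107 107 108 108 107]
 [108 108 107 109 107 108 107 107 107 107 107 108 107 107 106 107 108]
 [108 107 108 109 108 107 109 111 111 111 106 106 107 108 107 108 107]
 [109 107 108 108 107 101 126 154 156 150 112 106 107 107 107 107 107]
 [108 108 108 108 104  97 139 176 177 172 119 106 107 107 107 107 107]
 [108 108 109 108 104  96 139 176 177 172 120 106 108 108 109 107 106]
 [109 109 108 108 106  99 125 155 155 153 116 107 107 107 107 108 107]
 [109 109 108 108 107 104 105 130 130 128 108 106 108 106 107 107 108]
 [108 109 108 108 108 105  99 120 123 122 103 107 108 107 107 107 107]
 [108 109 109 109 108 1
[... 204 characters left out ...]
7  69  71  71  71  70  69  64  58  63  68  59  64]
 [ 56  55  53  53  49  51  55  54  55  49  53  58  56  59]
 [ 58  62  64  64  64  70  76  78  72  71  71  74  72  73]
 [ 83  89  90  91  97 112 123 121 105  97  98 102 101  98]
 [ 90  95  95  95 112 153 169 164 130 116 118 119 121 118]
 [ 93  94  93  94 120 156 175 167 131 121 121 121 122 124]
 [ 98  93  93  91 103 130 135 128 101  96  95  99 104 101]
 [ 95  92  90  93  92  93  95  88  83  76  72  80  78  80]
 [ 96  90  94  92  94  87  90  90  94  89  87  89  87  88]
 [ 95  95  96  94  95  93  93  90  94  92  95  93  92  95]
 [ 90  91  92  92  91  94  95  94  96  93  95  95  91  92]
 [ 96  98  96  91  90  94  94  90  96  93  95  94  95  94]]
```

```bash
python3 - <<'E'
from h import *
t=cv2.imread("pics/top0.png");s=cv2.imread("pics/side0.png")
hs={}
for n,im,box in(("top",t,(395,215,460,300)),("side",s,(290,190,370,230))):
    hsv=cv2.cvtColor(im,cv2.COLOR_BGR2HSV); 
    if n=="top": print(hsv[270,433],hsv[270,415])
    else: print(hsv[205,341],hsv[212,320])
    m=(hsv[...,0]>8)&(hsv[...,0]<28)&(hsv[...,1]>90)&(hsv[...,2]>70)
    for c in blob(n,im,m,box,10):
        r=cv2.minAreaRect(c); bp=cv2.boxPoints(r)
        mu=cv2.moments(c); ctr=(mu['m10']/mu['m00'],mu['m01']/mu['m00']); print(n,cv2.contourArea(c),bp.tolist(),ctr)
        if n=="top":
            for p in bp: print(onz("top",*p,.026))
            hc=onz("top",*ctr,.026);print("ctr",hc); tc=ctr
        else: print("tri ctrs",tri(tc,ctr))
nt=(433.0,226.6)  # tip end px (row edge)
print("tip z.015",onz("top",433,227,.0165),"yaw",yaw(onz("top",433,227,.0165)-hc))
print(tri((433.0,228.5),(304.2,202.7)))
# rod
for r in (234,240,246):
    print(onz("top",433.2,r,.019))
# tray corners top crop
for u,v in [(35,46),(201,27),(238,268),(70,291)]:
    print(onz("top",380+u/3,205+v/3,.012))
E
```

```text
[ 18 101 142] [ 16  30 127]
top 204.5 [[429.0, 261.0], [438.0, 261.0], [438.0, 284.0], [429.0, 284.0]] (433.4490627546862, 272.5713121434393)
[ 0.5017 -0.3667  0.026 ]
[ 0.5024 -0.3882  0.026 ]
[ 0.4479 -0.3881  0.026 ]
[ 0.4473 -0.3667  0.026 ]
ctr [ 0.4746 -0.3773  0.026 ]
[ 16 130  98] [ 15  33 107]
side 159.0 [[331.0, 200.0], [351.0, 200.0], [351.0, 209.0], [331.0, 209.0]] (341.2872117400419, 204.1006289308176)
tri ctrs (array([ 0.4747, -0.3811,  0.012 ]), np.float64(0.0013898090220801846))
tip z.015 [ 0.5854 -0.379   0.0165] yaw -0.8684217379152266
(array([ 0.5809, -0.3794,  0.0148]), np.float64(0.0021730936705493184))
[ 0.5679 -0.3787  0.019 ]
[ 0.5533 -0.3787  0.019 ]
[ 0.5388 -0.3787  0.019 ]
[ 0.5992 -0.2791  0.012 ]
[ 0.6194 -0.4146  0.012 ]
[ 0.4253 -0.4433  0.012 ]
[ 0.4033 -0.3089  0.012 ]
```

```bash
cat >> h.py <<'E'
from scipy.spatial.transform import Rotation as Ro
def Rdown(yawdeg):
    a=np.radians(yawdeg); y=np.array([np.cos(a),np.sin(a),0]);z=np.array([0,0,-1.]);x=np.cross(y,z)
    return Ro.from_matrix(np.stack([x,y,z],1))
def go(*targets,base=None):
    """each target x,y,z,jawyaw ; relative to present pose (or base=(x,y,z,yaw) commanded)"""
    s=arm.sense()
    if base is None: p=np.array(s["ee_pos"]);R=Ro.from_rotvec(s["orientation"])
    else: p=np.array(base[:3]);R=Rdown(base[3])
    y=R.as_matrix()[:,1]; print("t",s["t"],"at",p,"yaw",yaw(y), "meas",np.array(s["ee_pos"]),"gap",s["finger_gap"],"F",np.array(s["force"]))
    for t in targets:
        d=R.inv().apply(np.array(t[:3])-p)
        yy=t[3]
        while yy-yaw(y)>90: yy-=180
        while yy-yaw(y)<-90: yy+=180
        rv=(R.inv()*Rdown(yy)).as_rotvec(degrees=True)
        print("to",t,"shift",np.round(d,4),"turn",np.round(rv,2))
E
python3 - <<'E'
from h import *
go((.475,-.378,.23,89),(.475,-.378,.10,89),(.475,-.378,.007,89))
E
```

```text
t 0.1 at [0.1261 0.509  0.2305] yaw 76.08595586134818 meas [0.1261 0.509  0.2305] gap 0.996299865752097 F [-0.0866 -0.2128 -0.0328]
to (0.475, -0.378, 0.23, 89) shift [-0.552  -0.777   0.0019] turn [ -0.1   -0.01 -12.91]
to (0.475, -0.378, 0.1, 89) shift [-0.552  -0.7768  0.1319] turn [ -0.1   -0.01 -12.91]
to (0.475, -0.378, 0.007, 89) shift [-0.552  -0.7766  0.2249] turn [ -0.1   -0.01 -12.91]
```

Emit:
{"op": "move_arm", "data": {
  "plan": [-0.552, -0.777, 0.002, -0.1, 0, -12.9, -0.552, -0.777, 0.002, -0.1, 0, -12.9, -0.552, -0.777, 0.002, -0.1, 0, -12.9, -0.552, -0.777, 0.002, -0.1, 0, -12.9, -0.552, -0.777, 0.002, -0.1, 0, -12.9, -0.552, -0.777, 0.002, -0.1, 0, -12.9, -0.552, -0.777, 0.002, -0.1, 0, -12.9, -0.552, -0.777, 0.002, -0.1, 0, -12.9, -0.552, -0.777, 0.002, -0.1, 0, -12.9, -0.552, -0.777, 0.002, -0.1, 0, -12.9, -0.552, -0.777, 0.002, -0.1, 0, -12.9, -0.552, -0.777, 0.002, -0.1, 0, -12.9],
  "claw": 0.2
}}

```text
t: 1.3
ee_pos: [0.3459, -0.0509, 0.23]
orientation: [0.029, 3.141, 0.003]
force: [1.6, 0.9, -0.4]
finger_gap: 0.603
```

```bash
python3 - <<'E'
from h import *
print(np.array(arm.sense()["joints"]))
go((.475,-.378,.23,89),(.475,-.378,.10,89),(.475,-.378,.007,89))
E
```

```text
[-0.148  -0.0429 -0.4936  1.1196  0.0021 -0.1296]
t 1.3 at [ 0.3459 -0.0509  0.23  ] yaw 88.94768873403544 meas [ 0.3459 -0.0509  0.23  ] gap 0.6027594931674132 F [ 1.5836  0.8522 -0.3824]
to (0.475, -0.378, 0.23, 89) shift [-0.1351 -0.3247 -0.0005] turn [ 0.12  0.04 -0.05]
to (0.475, -0.378, 0.1, 89) shift [-0.135  -0.325   0.1295] turn [ 0.12  0.04 -0.05]
to (0.475, -0.378, 0.007, 89) shift [-0.135  -0.3251  0.2225] turn [ 0.12  0.04 -0.05]
```

Emit:
{"op": "move_arm", "data": {
  "plan": [-0.135, -0.325, 0, 0, 0, 0, -0.135, -0.325, 0, 0, 0, 0, -0.135, -0.325, 0, 0, 0, 0, -0.135, -0.325, 0, 0, 0, 0, -0.135, -0.325, 0, 0, 0, 0, -0.135, -0.325, 0, 0, 0, 0, -0.135, -0.325, 0, 0, 0, 0, -0.135, -0.325, 0.05, 0, 0, 0, -0.135, -0.325, 0.1, 0, 0, 0, -0.135, -0.325, 0.13, 0, 0, 0, -0.135, -0.325, 0.13, 0, 0, 0, -0.135, -0.325, 0.13, 0, 0, 0]
}}

```text
t: 2.5
ee_pos: [0.4749, -0.3756, 0.0994]
orientation: [-0.028, -3.141, -0.004]
force: [0.1, -0.3, 0.0]
finger_gap: 0.599
```

```bash
python3 - <<'E'
from h import *
print(np.array(arm.sense()["joints"]))
go((.475,-.378,.007,89))
t=arm.get_image("top")[:,:,::-1];s=arm.get_image("side")[:,:,::-1]
crop(t,380,180,540,310,4,"t1.png");crop(s,280,120,440,240,4,"s1.png")
E
```

```text
[-0.67    0.4773 -0.161   0.9348  0.0015 -0.6523]
t 2.5 at [ 0.4749 -0.3756  0.0994] yaw 88.99096308100552 meas [ 0.4749 -0.3756  0.0994] gap 0.5992922606496787 F [ 0.119  -0.2747  0.0255]
to (0.475, -0.378, 0.007, 89) shift [-0.0002 -0.0026  0.0924] turn [ 0.15 -0.06 -0.01]
```

View pics/t1.png

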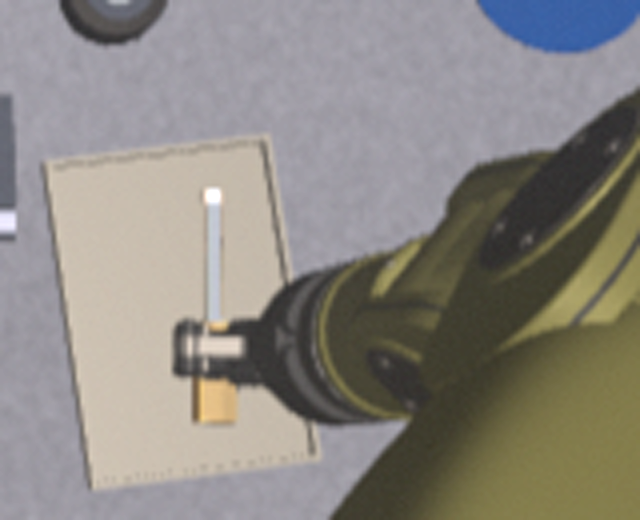

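View pics/s1.png

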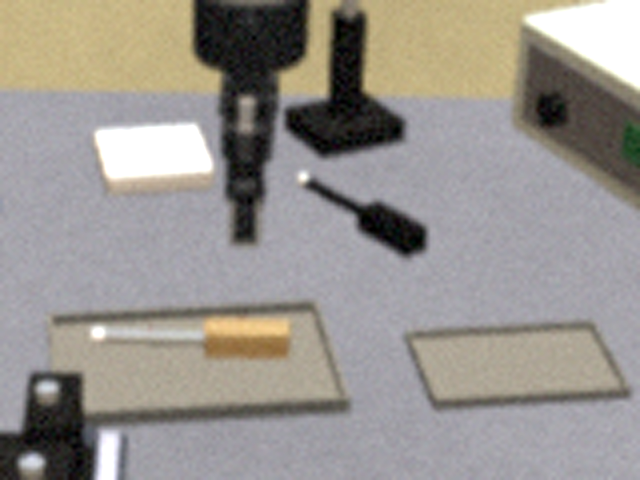

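Emit:
{"op": "move_arm", "data": {
  "plan": [0, -0.002, 0.04, 0, 0, 0, 0, -0.002, 0.08, 0, 0, 0, 0, -0.002, 0.092, 0, 0, 0, 0, -0.002, 0.092, 0, 0, 0]
}}

```text
t: 3.0
ee_pos: [0.4748, -0.3772, 0.0074]
orientation: [-0.027, -3.14, -0.004]
force: [-0.0, 0.6, 0.9]
finger_gap: 0.601
```

Emit:
{"op": "move_arm", "data": {
  "plan": [0, 0, 0, 0, 0, 0, 0, 0, 0, 0, 0, 0, 0, 0, 0, 0, 0, 0, 0, 0, 0, 0, 0, 0, 0, 0, 0, 0, 0, 0, 0, 0, 0, 0, 0, 0, 0, 0, 0, 0, 0, 0, 0, 0, 0, 0, 0, 0],
  "claw": -1
}}

```text
t: 3.8
ee_pos: [0.4771, -0.3792, 0.0103]
orientation: [0.027, 3.137, -0.002]
force: [-0.1, 0.0, 6.8]
finger_gap: 0.235
```

Emit:
{"op": "move_arm", "data": {
  "plan": [0, 0, -0.03, 0, 0, 0, 0, 0, -0.08, 0, 0, 0, 0, 0, -0.13, 0, 0, 0, 0, 0, -0.15, 0, 0, 0, 0, 0, -0.15, 0, 0, 0, 0, 0, -0.15, 0, 0, 0]
}}

```text
t: 4.4
ee_pos: [0.4753, -0.378, 0.1581]
orientation: [0.028, 3.14, 0.001]
force: [0.2, -0.2, -1.1]
finger_gap: 0.241
```

```bash
python3 - <<'E'
from h import *
go((.475,-.378,.16,89))
t=arm.get_image("top")[:,:,::-1];s=arm.get_image("side")[:,:,::-1]
cv2.imwrite("pics/ts2.png",t);cv2.imwrite("pics/ss2.png",s)
crop(t,380,150,540,310,4,"t2.png");crop(s,240,60,440,240,4,"s2.png")
E
```

```text
t 4.4 at [ 0.4753 -0.378   0.1581] yaw 88.98881272421413 meas [ 0.4753 -0.378   0.1581] gap 0.24088648019662076 F [ 0.2213 -0.2219 -1.1145]
to (0.475, -0.378, 0.16, 89) shift [ 0.0003  0.     -0.0019] turn [ 0.05  0.07 -0.01]
```

View pics/t2.png

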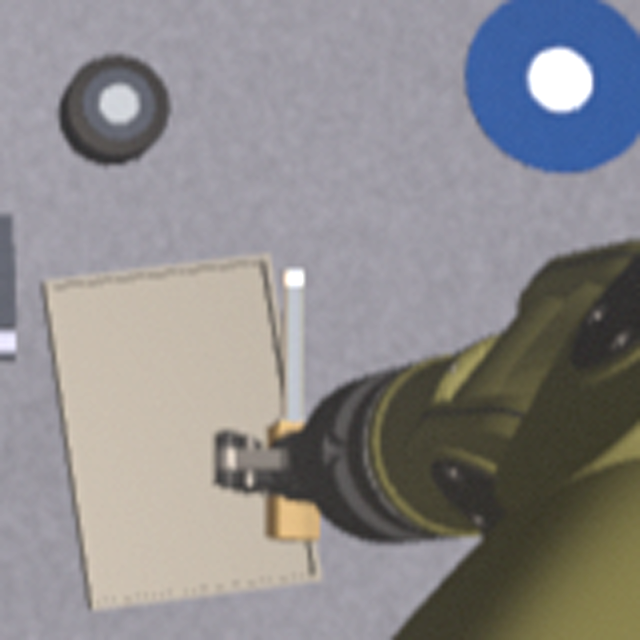

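View pics/s2.png

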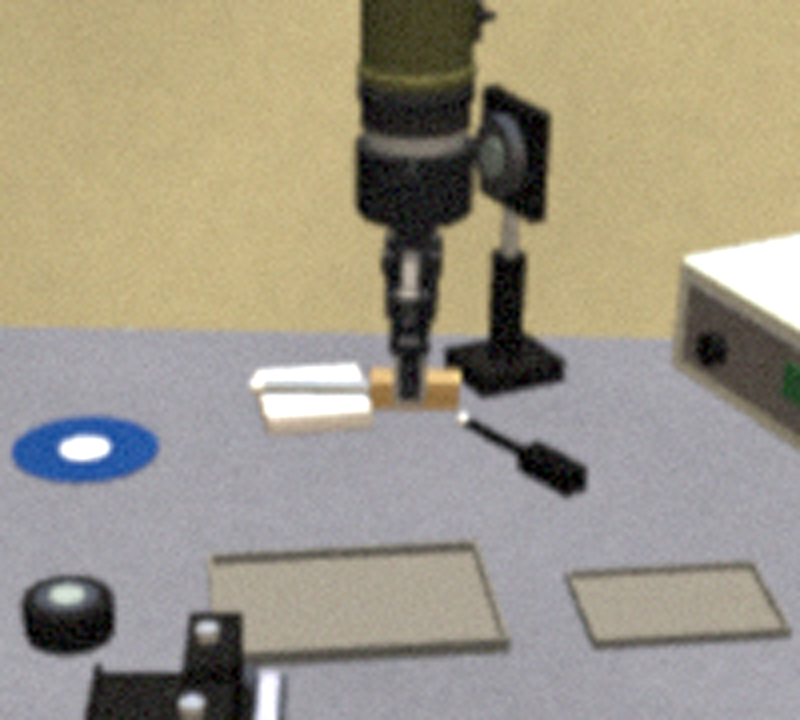

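```bash
python3 - <<'E'
from h import *
p=np.array(arm.sense()["ee_pos"])
a,e=tri((453.5,219.0),(304.0,155.2)); print("nose",a,e,a-p)
for z in(.163,.165,.167): print(onz("top",453.5,217.2,z)-p)
# handle: top-view corners
b=onz("top",380+269/4,150+535/4,.176);c=onz("top",380+319/4,150+540/4,.176);print(b-p,c-p)
b,e=tri((453.7,231),(240+300/4,60+384/4));print("rod",b-p,e)
E
python3 - <<'E'
import cv2
s=cv2.imread("pics/ss2.png")[145:172,298:360]
cv2.imwrite("pics/ss2c.png",cv2.resize(s,None,fx=12,fy=12,interpolation=cv2.INTER_NEAREST))
E
```

```text
nose [ 0.5789 -0.3828  0.1606] 0.003107154994681 [ 0.1048 -0.0057  0.0046]
[ 0.1097 -0.005   0.0071]
[ 0.1093 -0.0044  0.0091]
[ 0.109  -0.0038  0.0111]
[-0.0302  0.0129  0.0201] [-0.032  -0.0127  0.0201]
rod [ 0.0773 -0.0064  0.0029] 0.00763313779317541
```

View pics/ss2c.png

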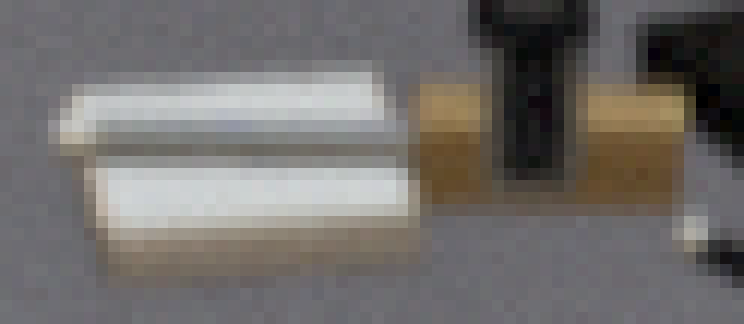

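```bash
python3 - <<'E'
from h import *
t=cv2.imread("pics/top0.png");
x=t[185:245,185:385]; x=np.clip(x.astype(float)*1.8,0,255).astype(np.uint8)
cv2.imwrite("pics/m_l.png",cv2.resize(x[:,:100],None,fx=8,fy=8,interpolation=cv2.INTER_CUBIC))
cv2.imwrite("pics/m_r.png",cv2.resize(x[:,100:],None,fx=8,fy=8,interpolation=cv2.INTER_CUBIC))
E
```

```text
(no output)
```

View pics/m_l.png

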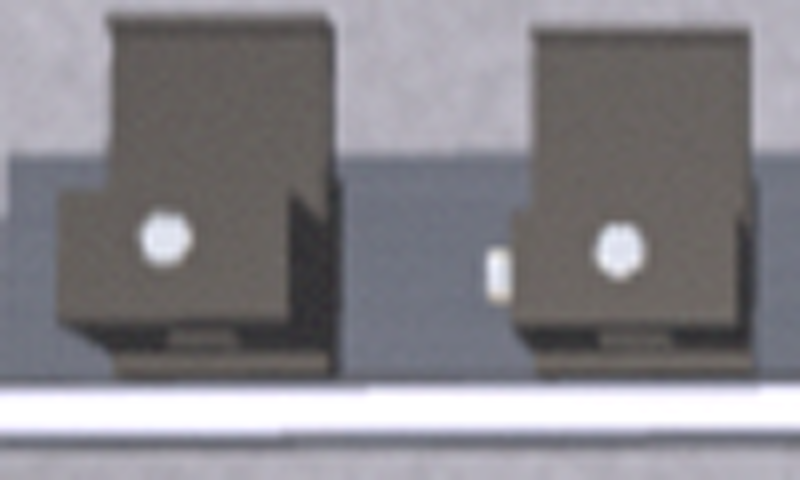

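View pics/m_r.png

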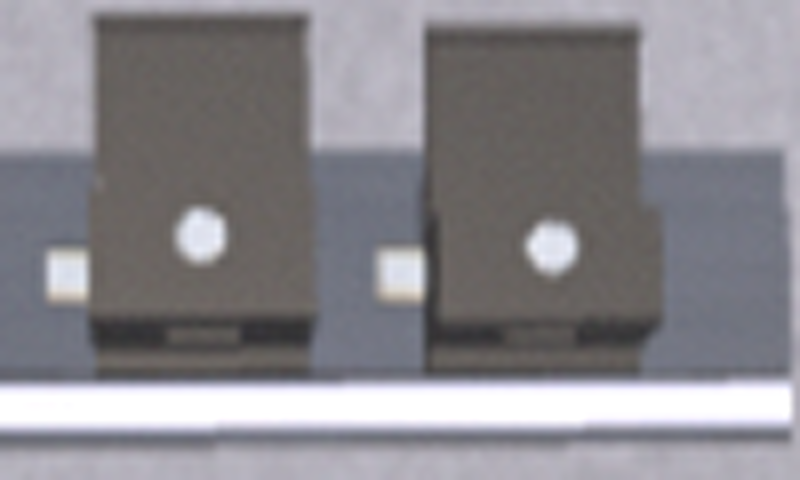

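```bash
python3 - <<'E'
from h import *
D=[("M1",.094,185,(58,318),(288,322),(168,238),(328,350),(165,238)),("M2",.084,185,(515,322),(740,323),(600,668),(330,350),(620,250)),
("M3",.094,285,(90,318),(315,318),(166,240),(326,346),(201,235)),("M4",.084,285,(437,322),(660,323),(503,578),(326,346),(552,247))]
f=lambda o,u,v:(o+u/8-.44,185+v/8-.44)
for n,z,o,a,b,c,r,sc in D:
    A=onz("top",*f(o,*a),z);B=onz("top",*f(o,*b),z)
    zs=z-.045 if z>.09 else z-.040
    W=[onz("top",*f(o,u,r[1]),zs) for u in c]
    S=onz("top",*f(o,*sc),z+.009)
    print(n,"edge",A,B,"w",np.linalg.norm(A-B),"mid",(A+B)/2,"yaw",yaw(A-B)-90)
    print("   sill",W[0],W[1],"mid",(W[0]+W[1])/2," screw",S)
    Wb=[onz("top",*f(o,u,380),.014) for u in c]
E
```

```text
M1 edge [0.5613 0.1802 0.094 ] [0.5622 0.1168 0.094 ] w 0.06343412539513352 mid [0.5617 0.1485 0.094 ] yaw 0.8669924281670376
   sill [0.5597 0.1602 0.049 ] [0.5604 0.14   0.049 ] mid [0.56   0.1501 0.049 ]  screw [0.5831 0.15   0.103 ]
M2 edge [0.5658 0.0555 0.084 ] [ 0.5676 -0.0075  0.084 ] w 0.06304278317663733 mid [0.5667 0.024  0.084 ] yaw 1.6214818951145418
   sill [0.5645 0.0361 0.044 ] [0.5651 0.0163 0.044 ] mid [0.5648 0.0262 0.044 ]  screw [0.5857 0.026  0.093 ]
M3 edge [ 0.5688 -0.0499  0.094 ] [ 0.5709 -0.1127  0.094 ] w 0.06274862623200142 mid [ 0.5698 -0.0813  0.094 ] yaw 1.8817199487768335
   sill [ 0.5684 -0.0707  0.049 ] [ 0.5691 -0.0922  0.049 ] mid [ 0.5688 -0.0814  0.049 ]  screw [ 0.5917 -0.0802  0.103 ]
M4 edge [ 0.5725 -0.1474  0.084 ] [ 0.5743 -0.2105  0.084 ] w 0.06311466825631862 mid [ 0.5734 -0.1789  0.084 ] yaw 1.6204594110830897
   sill [ 0.5724 -0.1694  0.044 ] [ 0.5731 -0.1914  0.044 ] mid [ 0.5728 -0.1804  0.044 ]  screw [ 0.5934 -0.1786  0.093 ]
```

```bash
python3 - <<'E'
from h import *
go((.428,-.1835,.16,92.5),(.428,-.1835,.05,92.5))
E
```

```text
t 4.5 at [ 0.4741 -0.3771  0.1559] yaw 88.98995772384312 meas [ 0.4741 -0.3771  0.1559] gap 0.23822169693949308 F [-0.7735 -0.7967 -1.9192]
to (0.428, -0.1835, 0.16, 92.5) shift [ 0.0495  0.1928 -0.0033] turn [ 0.21 -0.12 -3.51]
to (0.428, -0.1835, 0.05, 92.5) shift [0.0493 0.1924 0.1067] turn [ 0.21 -0.12 -3.51]
```

Emit:
{"op": "move_arm", "data": {
  "plan": [0.05, 0.194, 0, 0, 0, -3.5, 0.05, 0.194, 0, 0, 0, -3.5, 0.05, 0.194, 0, 0, 0, -3.5, 0.05, 0.194, 0, 0, 0, -3.5, 0.05, 0.194, 0.04, 0, 0, -3.5, 0.05, 0.194, 0.08, 0, 0, -3.5, 0.05, 0.194, 0.107, 0, 0, -3.5, 0.05, 0.194, 0.107, 0, 0, -3.5, 0.05, 0.194, 0.107, 0, 0, -3.5, 0.05, 0.194, 0.107, 0, 0, -3.5]
}}

```text
t: 5.5
ee_pos: [0.4295, -0.1834, 0.0517]
orientation: [-0.068, 3.139, 0.002]
force: [-0.5, -0.8, -0.3]
finger_gap: 0.239
```

```bash
python3 - <<'E'
from h import *
go((.428,-.1835,.05,92.5))
t=arm.get_image("top")[:,:,::-1];s=arm.get_image("side")[:,:,::-1]
cv2.imwrite("pics/ts3.png",t);cv2.imwrite("pics/ss3.png",s)
crop(t,300,180,400,300,5,"t3.png");crop(s,240,180,400,300,5,"s3.png")
E
```

```text
t 5.5 at [ 0.4295 -0.1834  0.0517] yaw 92.47383980082621 meas [ 0.4295 -0.1834  0.0517] gap 0.23942612581989278 F [-0.4986 -0.7875 -0.3233]
to (0.428, -0.1835, 0.05, 92.5) shift [ 0.0015 -0.      0.0017] turn [ 0.06  0.09 -0.03]
```

View pics/t3.png

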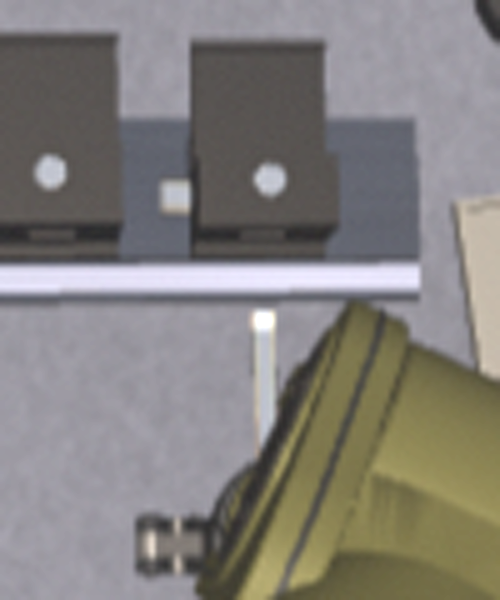

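View pics/s3.png

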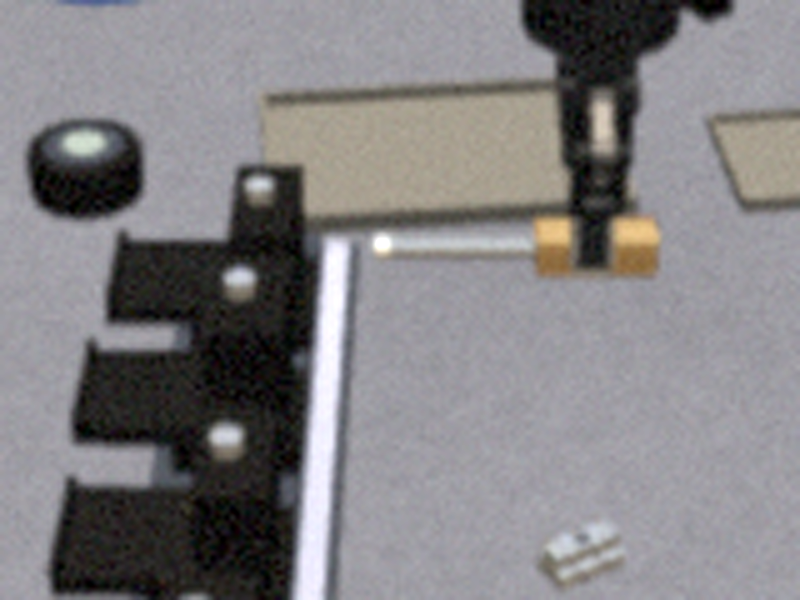

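```bash
python3 - <<'E'
from h import *
p=np.array(arm.sense()["ee_pos"])
a,e=tri((352.2,243.8),(316.1-.4+.3,228.2)); print("nose mid",a,e,a-p)
for r in(311,400): 
  c={311:263.5,400:265.5}[r]; print(onz("top",300+c/5-.4,180+r/5-.4,.056))
for sc in ((258,183),): print(tri((354.-.0,215.8),(240+sc[0]/5-.4,180+sc[1]/5-.4)))
# rod in side: near nose (400,243) near handle (530,243) : height profile using vertical plane y~-.183
for u,v in ((383,243),(450,243),(520,244)):
    o,d=ray("side",240+u/5-.4,180+v/5-.4); k=(-.183-o[1])/d[1]; print(o+d*k)
E
```

```text
nose mid [ 0.533  -0.1801  0.057 ] 0.0008286160039209692 [0.1031 0.0035 0.0048]
[ 0.5382 -0.1804  0.056 ]
[ 0.497  -0.1821  0.056 ]
(array([ 0.5932, -0.1799,  0.0901]), np.float64(0.00018051284553615565))
[ 0.5323 -0.183   0.0551]
[ 0.4989 -0.183   0.0562]
[ 0.4641 -0.183   0.0567]
```

Emit:
{"op": "move_arm", "data": {
  "plan": [-0.015, 0, 0, 0, 0, 0, -0.03, 0, 0, 0, 0, 0, -0.036, 0, 0, 0, 0, 0, -0.04, 0, 0, 0, 0, 0, -0.044, 0, 0, 0, 0, 0, -0.048, 0, 0, 0, 0, 0]
}}

```text
t: 6.2
ee_pos: [0.4762, -0.1808, 0.051]
orientation: [0.068, -3.141, -0.003]
force: [-0.1, -0.2, -0.1]
finger_gap: 0.238
```

Emit:
{"op": "move_arm", "data": {
  "plan": [-0.005, 0, 0, 0, 0, 0, -0.01, 0, 0, 0, 0, 0, -0.012, 0, 0, 0, 0, 0]
}}

```text
t: 6.5
ee_pos: [0.4892, -0.1804, 0.0509]
orientation: [-0.068, 3.14, 0.002]
force: [-0.7, 0.5, -1.4]
finger_gap: 0.236
```

```bash
python3 - <<'E'
from h import *
go((.428,-.1835,.05,92.5))
t=arm.get_image("top")[:,:,::-1];s=arm.get_image("side")[:,:,::-1]
crop(t,300,180,400,300,5,"t4.png");crop(s,240,180,400,300,5,"s4.png")
E
```

```text
t 6.5 at [ 0.4892 -0.1804  0.0509] yaw 92.49656119347489 meas [ 0.4892 -0.1804  0.0509] gap 0.23614985186721 F [-0.6648  0.4567 -1.3687]
to (0.428, -0.1835, 0.05, 92.5) shift [ 0.0613 -0.0005  0.0008] turn [ 0.09  0.04 -0.  ]
```

View pics/t4.png

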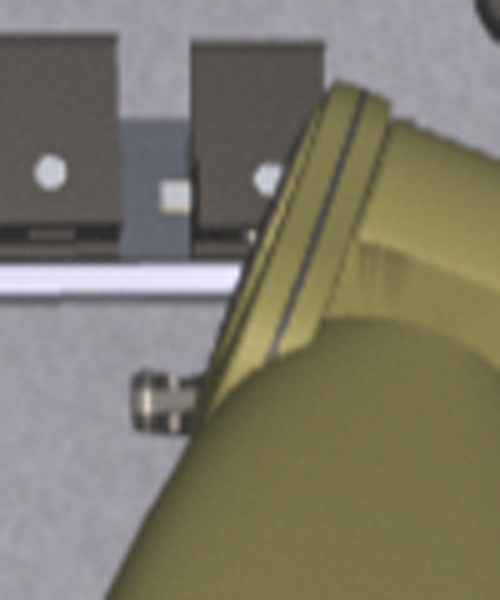

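View pics/s4.png

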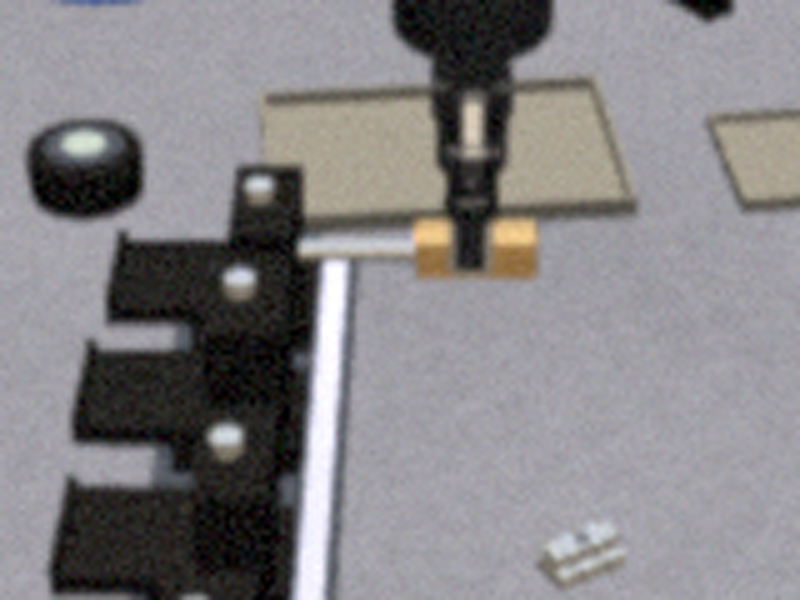

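Emit:
{"op": "move_arm", "data": {
  "plan": [-0.008, 0, 0, 0, 0, 0, -0.016, 0, 0, 0, 0, 0, -0.022, 0, 0, 0, 0, 0, -0.022, 0, 0, 0, 0, 0]
}}

```text
t: 7.0
ee_pos: [0.5121, -0.1795, 0.051]
orientation: [-0.069, 3.139, 0.002]
force: [0.8, -0.7, 0.1]
finger_gap: 0.239
```

```bash
python3 - <<'E'
from h import *
go((.428,-.1835,.05,92.5))
t=arm.get_image("top")[:,:,::-1];s=arm.get_image("side")[:,:,::-1]
crop(t,320,160,400,240,6,"t5.png");crop(s,240,190,340,260,7,"s5.png")
E
```

```text
t 7.0 at [ 0.5121 -0.1795  0.051 ] yaw 92.51981517183346 meas [ 0.5121 -0.1795  0.051 ] gap 0.23925871446742458 F [ 0.778  -0.6904  0.1453]
to (0.428, -0.1835, 0.05, 92.5) shift [ 0.0842 -0.0003  0.0008] turn [0.07 0.1  0.02]
```

View pics/t5.png

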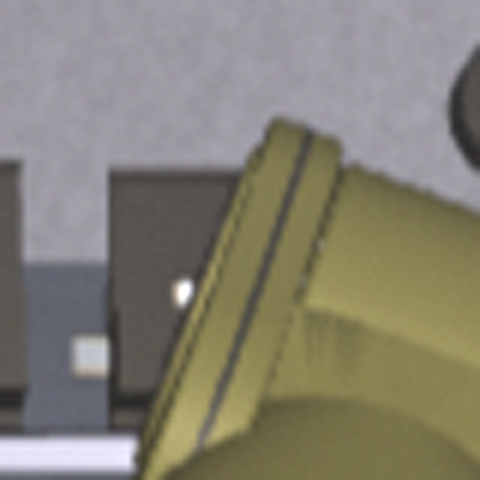

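View pics/s5.png

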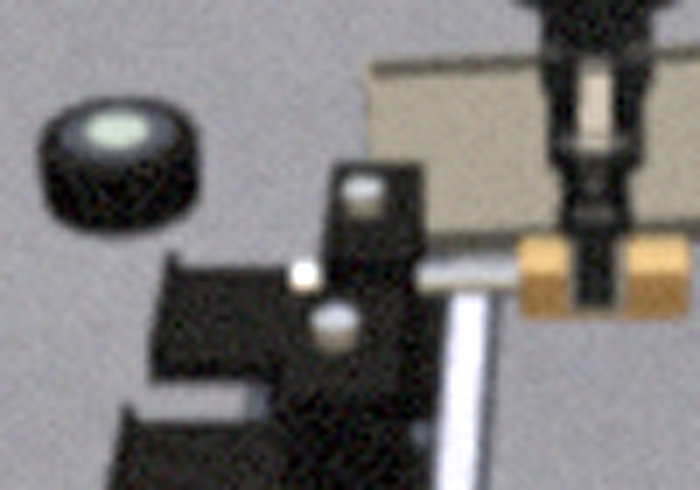

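Emit:
{"op": "move_arm", "data": {
  "plan": [0.04, 0, 0, 0, 0, 0, 0.082, 0, 0, 0, 0, 0, 0.082, 0.01, -0.004, 0, 0, 0, 0.082, 0.055, -0.004, 0, 0, 0, 0.082, 0.098, -0.004, 0, 0, 0, 0.082, 0.098, -0.004, 0, 0, 0, 0.082, 0.098, -0.004, 0, 0, 0]
}}

```text
t: 7.8
ee_pos: [0.4243, -0.0843, 0.0552]
orientation: [-0.072, 3.14, 0.002]
force: [1.0, -0.4, -0.1]
finger_gap: 0.24
```

```bash
python3 - <<'E'
from h import *
go((.4255,-.0853,.0552,92.5))
t=arm.get_image("top")[:,:,::-1];s=arm.get_image("side")[:,:,::-1]
crop(t,260,180,360,280,6,"t6.png");crop(s,240,190,400,300,5,"s6.png")
E
```

```text
t 7.8 at [ 0.4243 -0.0843  0.0552] yaw 92.62511775797869 meas [ 0.4243 -0.0843  0.0552] gap 0.23987875830680358 F [ 0.9968 -0.4129 -0.0564]
to (0.4255, -0.0853, 0.0552, 92.5) shift [-0.0012 -0.0011 -0.    ] turn [0.07 0.02 0.13]
```

View pics/t6.png

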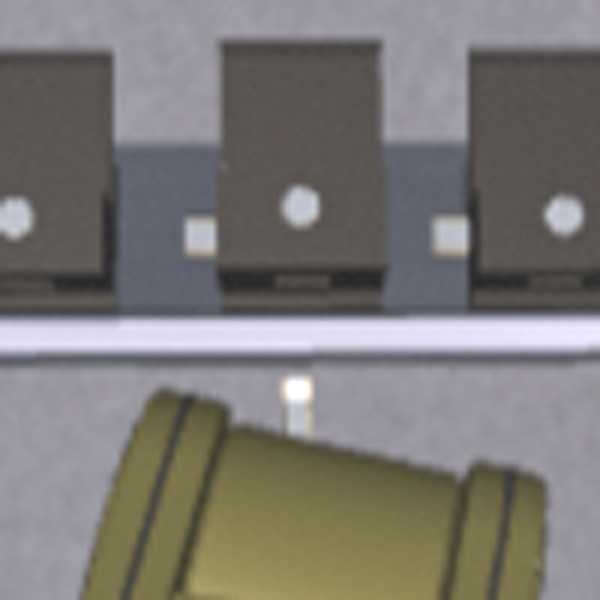

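View pics/s6.png

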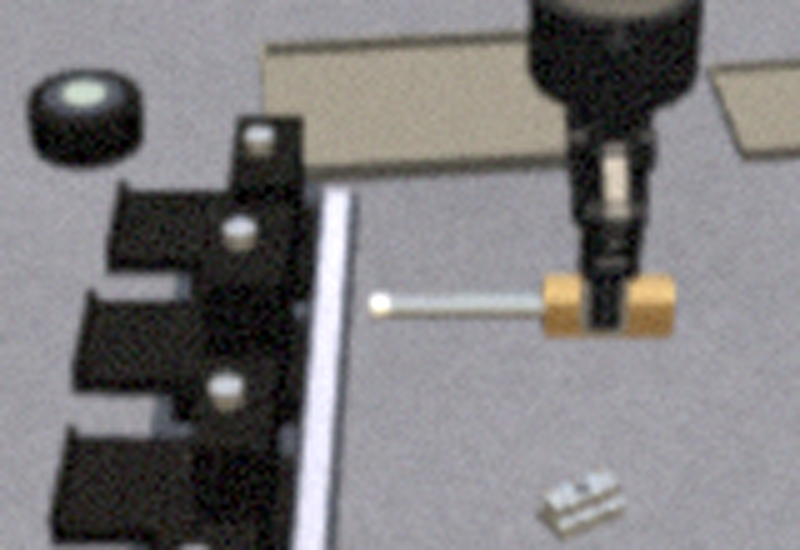

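Emit:
{"op": "move_arm", "data": {
  "plan": [-0.02, 0, 0, 0, 0, 0, -0.036, 0, 0, 0, 0, 0, -0.04, 0, 0, 0, 0, 0, -0.044, 0, 0, 0, 0, 0, -0.048, 0, 0, 0, 0, 0, -0.052, 0, 0, 0, 0, 0]
}}

```text
t: 8.5
ee_pos: [0.4693, -0.0833, 0.0536]
orientation: [0.065, -3.129, -0.001]
force: [-12.4, -2.0, 6.1]
finger_gap: 0.242
```

Emit:
{"op": "move_arm", "data": {
  "plan": [-0.004, 0, 0, 0, 0, 0, -0.008, 0, 0, 0, 0, 0, -0.008, 0, 0, 0, 0, 0]
}}

```text
t: 8.8
ee_pos: [0.477, -0.0824, 0.0535]
orientation: [0.066, -3.128, -0.003]
force: [-10.0, -0.7, 3.9]
finger_gap: 0.242
```

```bash
python3 - <<'E'
from h import *
go((.4255,-.0853,.0552,92.5))
t=arm.get_image("top")[:,:,::-1];s=arm.get_image("side")[:,:,::-1]
crop(t,260,180,360,280,6,"t7.png");crop(s,240,190,400,300,5,"s7.png")
E
```

```text
t 8.8 at [ 0.477  -0.0824  0.0535] yaw 92.41770728269672 meas [ 0.477  -0.0824  0.0535] gap 0.2419195169483081 F [-9.9585 -0.7202  3.8944]
to (0.4255, -0.0853, 0.0552, 92.5) shift [ 0.0516 -0.0008 -0.001 ] turn [ 0.14 -0.71 -0.08]
```

View pics/t7.png

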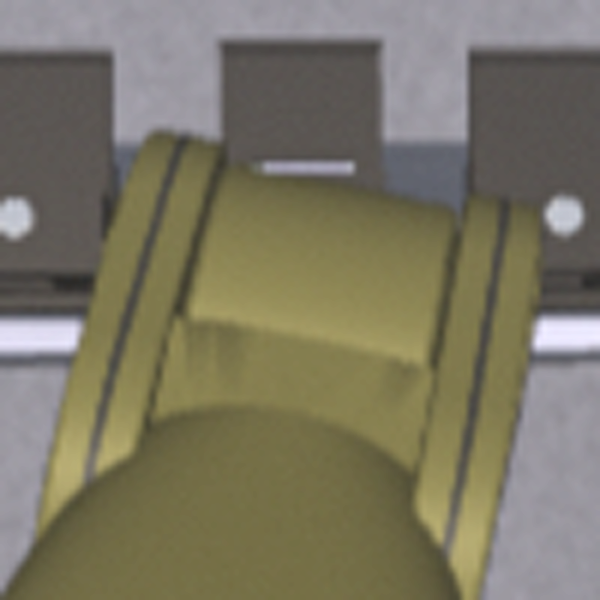

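View pics/s7.png

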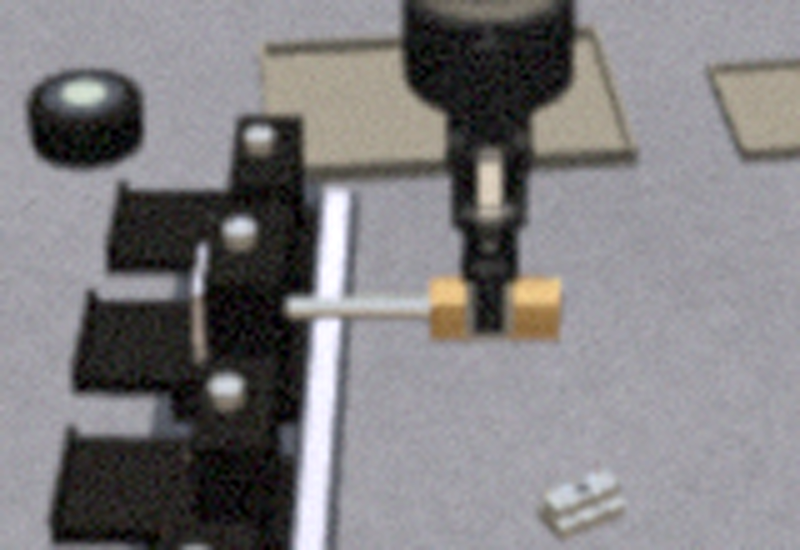

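Emit:
{"op": "move_arm", "data": {
  "plan": [-0.005, 0, 0, 0, 0, 0, -0.01, 0, 0, 0, 0, 0, -0.015, 0, 0, 0, 0, 0, -0.02, 0, 0, 0, 0, 0, -0.025, 0, 0, 0, 0, 0, -0.025, 0, 0, 0, 0, 0, -0.025, 0, 0, 0, 0, 0]
}}

```text
t: 9.6
ee_pos: [0.5097, -0.0815, 0.0552]
orientation: [-0.068, 3.14, 0.003]
force: [0.4, 0.7, -1.0]
finger_gap: 0.243
```

```bash
python3 - <<'E'
from h import *
go((.4255,-.0853,.0552,92.5))
t=arm.get_image("top")[:,:,::-1];s=arm.get_image("side")[:,:,::-1]
crop(t,260,180,360,280,6,"t8.png");crop(s,240,190,400,300,5,"s8.png")
E
```

```text
t 9.6 at [ 0.5097 -0.0815  0.0552] yaw 92.48185247638055 meas [ 0.5097 -0.0815  0.0552] gap 0.2427943821332043 F [ 0.3741  0.7401 -1.0176]
to (0.4255, -0.0853, 0.0552, 92.5) shift [ 0.0843 -0.0002 -0.0001] turn [ 0.09  0.06 -0.02]
```

View pics/t8.png

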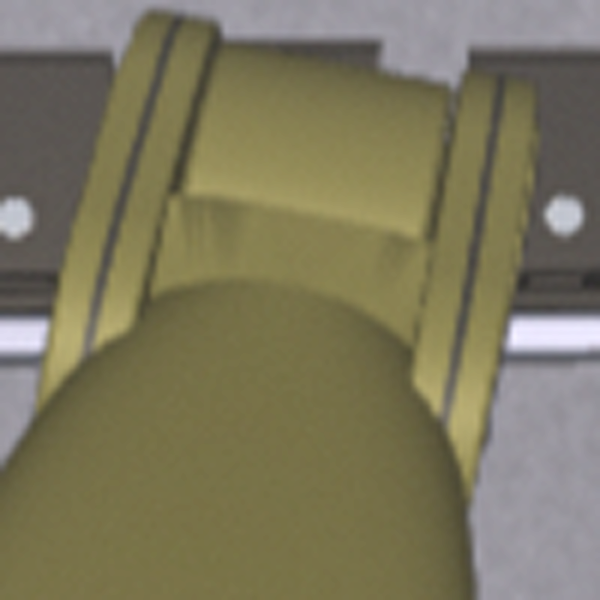

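View pics/s8.png

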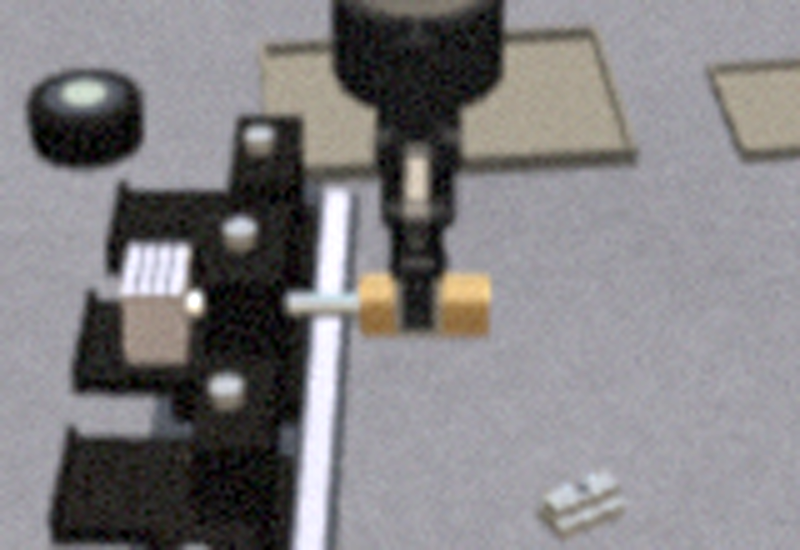

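Emit:
{"op": "move_arm", "data": {
  "plan": [0.042, 0, 0, 0, 0, 0, 0.085, 0, 0, 0, 0, 0, 0.084, 0.01, 0.005, 0, 0, 0, 0.083, 0.06, 0.005, 0, 0, 0, 0.083, 0.106, 0.005, 0, 0, 0, 0.083, 0.106, 0.005, 0, 0, 0, 0.083, 0.106, 0.005, 0, 0, 0]
}}

```text
t: 10.4
ee_pos: [0.4222, 0.022, 0.0504]
orientation: [-0.073, 3.14, 0.002]
force: [-0.5, -1.0, -1.0]
finger_gap: 0.242
```

```bash
python3 - <<'E'
from h import *
go((.422,.0212,.0502,92.5))
t=arm.get_image("top")[:,:,::-1];s=arm.get_image("side")[:,:,::-1]
crop(t,190,170,340,280,5,"t9.png");crop(s,230,190,390,300,5,"s9.png")
E
```

```text
t 10.4 at [0.4222 0.022  0.0504] yaw 92.67042816576597 meas [0.4222 0.022  0.0504] gap 0.24194103671447326 F [-0.5174 -0.9771 -1.0096]
to (0.422, 0.0212, 0.0502, 92.5) shift [ 0.0002 -0.0007  0.0002] turn [0.07 0.07 0.17]
```

View pics/t9.png

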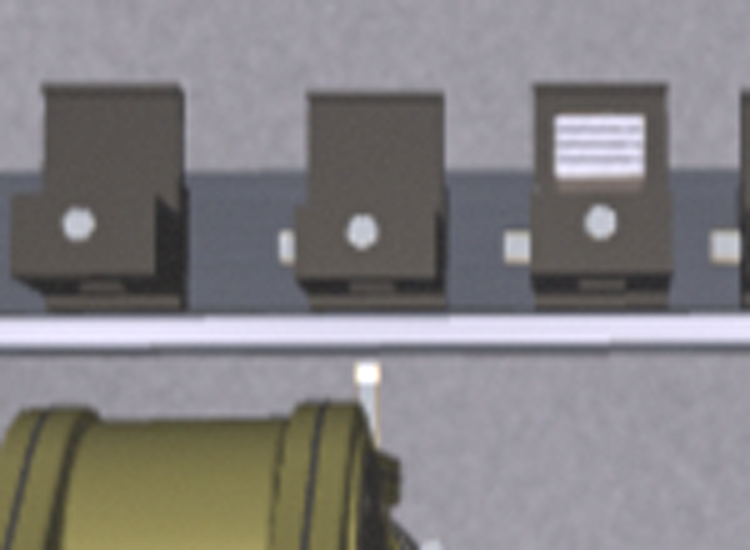

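View pics/s9.png

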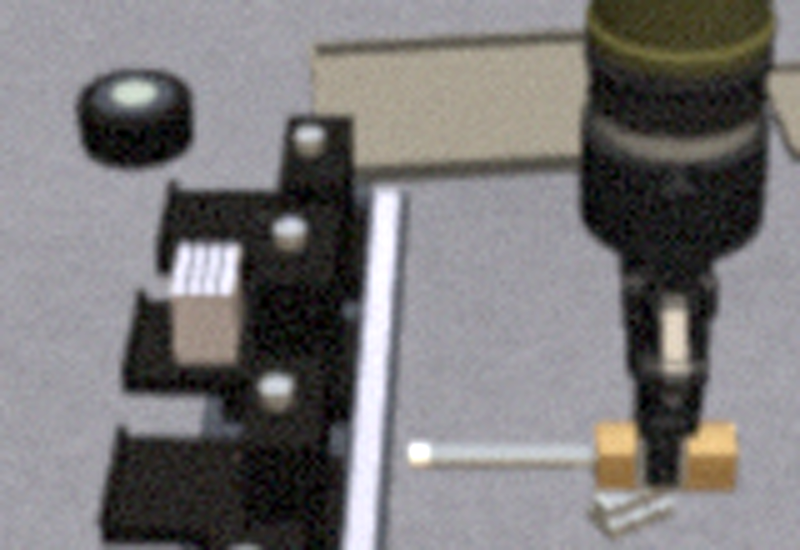

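Emit:
{"op": "move_arm", "data": {
  "plan": [-0.02, 0, 0, 0, 0, 0, -0.036, 0, 0, 0, 0, 0, -0.042, 0, 0, 0, 0, 0, -0.047, 0, 0, 0, 0, 0, -0.052, 0, 0, 0, 0, 0, -0.056, 0, 0, 0, 0, 0]
}}

```text
t: 11.1
ee_pos: [0.4698, 0.0219, 0.0485]
orientation: [0.065, -3.127, -0.001]
force: [-11.9, -1.2, 5.5]
finger_gap: 0.24
```

Emit:
{"op": "move_arm", "data": {
  "plan": [-0.005, 0, 0, 0, 0, 0, -0.01, 0, 0, 0, 0, 0, -0.015, 0, 0, 0, 0, 0, -0.02, 0, 0, 0, 0, 0, -0.025, 0, 0, 0, 0, 0, -0.025, 0, 0, 0, 0, 0, -0.025, 0, 0, 0, 0, 0]
}}

```text
t: 11.8
ee_pos: [0.5033, 0.0242, 0.0504]
orientation: [-0.067, 3.14, 0.003]
force: [0.8, -0.7, -0.8]
finger_gap: 0.241
```

```bash
python3 - <<'E'
from h import *
go((.422,.0212,.0502,92.5))
t=arm.get_image("top")[:,:,::-1];s=arm.get_image("side")[:,:,::-1]
crop(s,230,190,390,300,5,"s10.png")
E
```

```text
t 11.8 at [0.5033 0.0242 0.0504] yaw 92.45378168803805 meas [0.5033 0.0242 0.0504] gap 0.241410011200397 F [ 0.8312 -0.6524 -0.8235]
to (0.422, 0.0212, 0.0502, 92.5) shift [0.0813 0.0005 0.0001] turn [ 0.1   0.07 -0.05]
```

View pics/s10.png

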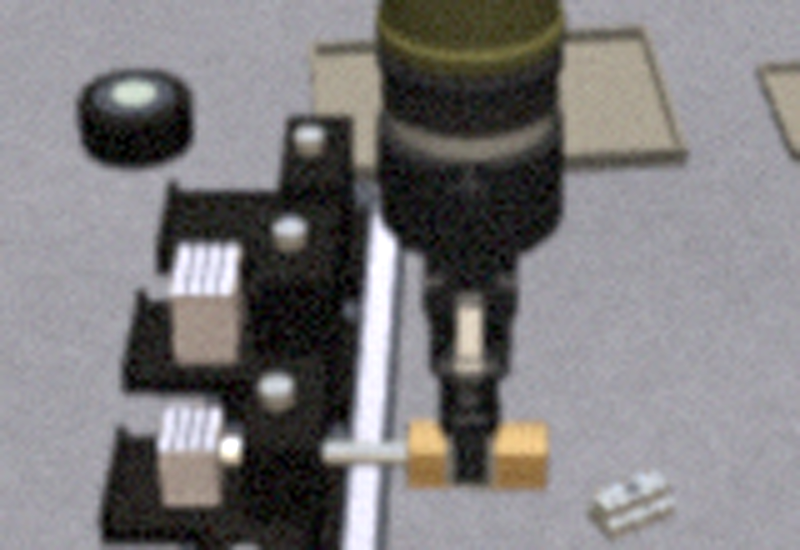

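Emit:
{"op": "move_arm", "data": {
  "plan": [0.042, 0, 0, 0, 0, 0, 0.081, 0, 0, 0, 0, 0, 0.081, 0.01, -0.005, 0, 0, 0, 0.081, 0.06, -0.005, 0, 0, 0, 0.081, 0.11, -0.005, 0, 0, 0, 0.081, 0.124, -0.005, 0, 0, 0, 0.081, 0.124, -0.005, 0, 0, 0, 0.081, 0.124, -0.005, 0, 0, 0]
}}

```text
t: 12.7
ee_pos: [0.4161, 0.1448, 0.0554]
orientation: [-0.07, 3.141, 0.002]
force: [-0.1, 0.2, -1.9]
finger_gap: 0.239
```

```bash
python3 - <<'E'
from h import *
go((.417,.1457,.0552,92.5))
t=arm.get_image("top")[:,:,::-1];s=arm.get_image("side")[:,:,::-1]
crop(t,170,170,320,290,5,"t11.png");crop(s,230,250,390,360,5,"s11.png")
E
```

```text
t 12.7 at [0.4161 0.1448 0.0554] yaw 92.54442594511063 meas [0.4161 0.1448 0.0554] gap 0.23943441676429536 F [-0.1267  0.2462 -1.9271]
to (0.417, 0.1457, 0.0552, 92.5) shift [-0.0009  0.0008  0.0002] turn [0.06 0.01 0.04]
```

View pics/t11.png

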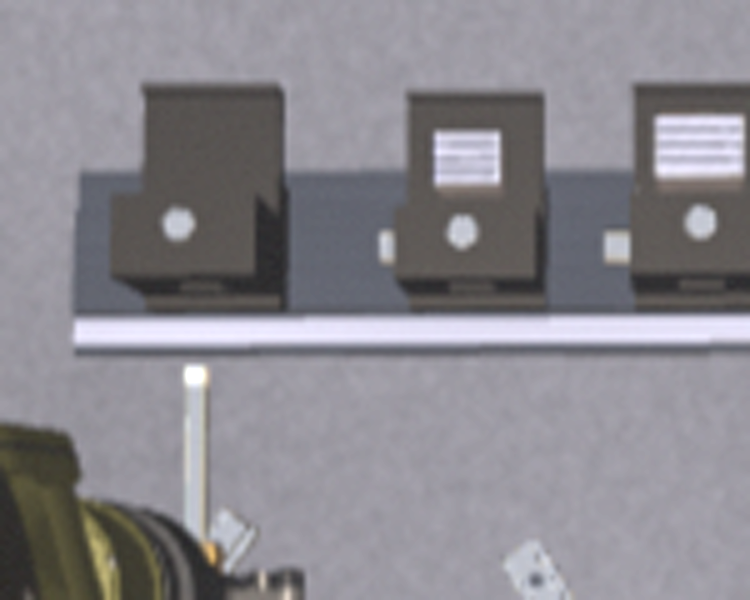

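View pics/s11.png

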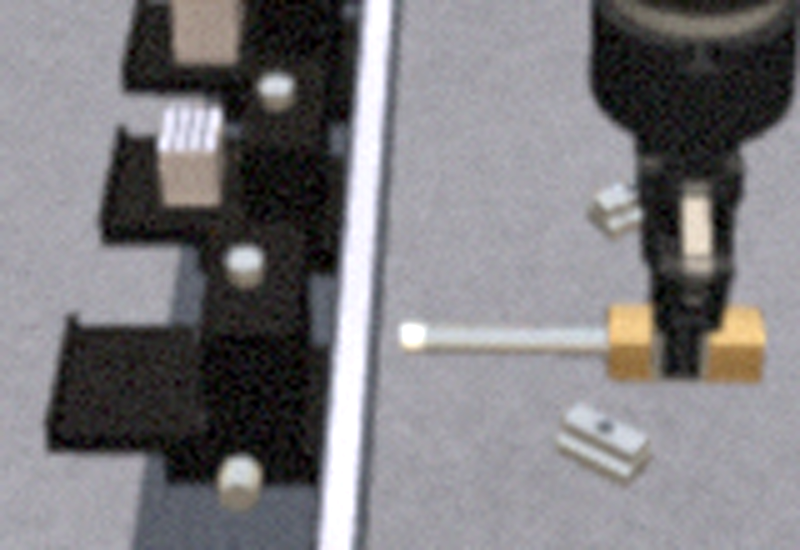

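```bash
python3 - <<'E'
from h import *
print(onz("top",208.8,242.8,.060), onz("top",170+203/5-.4,170+287/5-.4,.049))
print(onz("top",170+183/5-.4,170+287/5-.4,.049),onz("top",170+224/5-.4,170+287/5-.4,.049))
E
```

```text
[0.525  0.1482 0.06  ] [0.5631 0.1497 0.049 ]
[0.5628 0.1589 0.049 ] [0.5634 0.14   0.049 ]
```

Emit:
{"op": "move_arm", "data": {
  "plan": [-0.02, 0, 0, 0, 0, 0, -0.036, 0, 0, 0, 0, 0, -0.042, 0, 0, 0, 0, 0, -0.047, 0, 0, 0, 0, 0, -0.052, 0, 0, 0, 0, 0, -0.056, 0, 0, 0, 0, 0]
}}

```text
t: 13.4
ee_pos: [0.4719, 0.1469, 0.0553]
orientation: [0.068, -3.14, -0.002]
force: [-0.6, 0.2, -1.1]
finger_gap: 0.243
```

Emit:
{"op": "move_arm", "data": {
  "plan": [-0.01, 0, 0, 0, 0, 0, -0.02, 0, 0, 0, 0, 0, -0.03, 0, 0, 0, 0, 0, -0.03, 0, 0, 0, 0, 0]
}}

```text
t: 13.8
ee_pos: [0.5047, 0.149, 0.0557]
orientation: [-0.068, 3.138, 0.004]
force: [0.8, 0.3, -1.1]
finger_gap: 0.242
```

```bash
python3 - <<'E'
from h import *
go((.417,.1457,.0552,92.5))
t=arm.get_image("top")[:,:,::-1];s=arm.get_image("side")[:,:,::-1]
crop(s,230,250,390,360,5,"s12.png")
E
```

```text
t 13.8 at [0.5047 0.149  0.0557] yaw 92.4716093529707 meas [0.5047 0.149  0.0557] gap 0.24220661078258937 F [ 0.7656  0.2515 -1.0841]
to (0.417, 0.1457, 0.0552, 92.5) shift [0.0877 0.0005 0.0002] turn [ 0.13  0.15 -0.03]
```

View pics/s12.png

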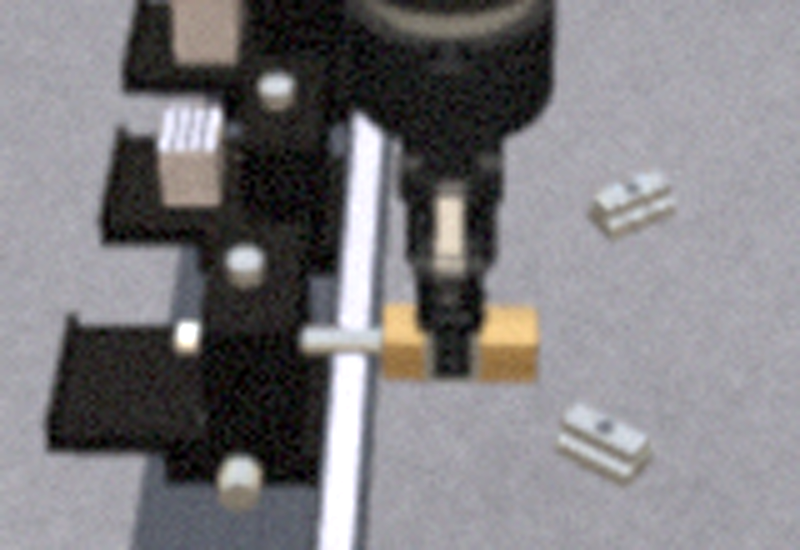

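Emit:
{"op": "move_arm", "data": {
  "plan": [0.043, 0, 0, 0, 0, 0, 0.086, 0, 0, 0, 0, 0, 0.086, 0, -0.05, 0, 0, 0, 0.086, 0, -0.1, 0, 0, 0, 0.08, -0.045, -0.104, 0, 0, 0, 0.077, -0.095, -0.104, 0, 0, 0, 0.074, -0.145, -0.104, 0, 0, 0, 0.071, -0.195, -0.104, 0, 0, 0, 0.068, -0.245, -0.104, 0, 0, 0, 0.065, -0.295, -0.104, 0, 0, 0, 0.062, -0.345, -0.104, 0, 0, 0, 0.06, -0.39, -0.104, 0, 0, 3.5]
}}

```text
t: 15.1
ee_pos: [0.4586, -0.2458, 0.1587]
orientation: [0.031, 3.141, 0.003]
force: [1.2, -0.3, -0.5]
finger_gap: 0.24
```

```bash
python3 - <<'E'
from h import *
go((.475,-.378,.16,89.5),(.475,-.378,.012,89.5),(.475,-.378,.0115,89))
E
```

```text
t 15.1 at [ 0.4586 -0.2458  0.1587] yaw 88.86462923864971 meas [ 0.4586 -0.2458  0.1587] gap 0.23959578935872167 F [ 1.1584 -0.3313 -0.4789]
to (0.475, -0.378, 0.16, 89.5) shift [-0.019  -0.1318 -0.0015] turn [ 0.11  0.   -0.64]
to (0.475, -0.378, 0.012, 89.5) shift [-0.019  -0.1321  0.1464] turn [ 0.11  0.   -0.64]
to (0.475, -0.378, 0.0115, 89) shift [-0.019  -0.1321  0.1469] turn [ 0.11  0.   -0.14]
```

Emit:
{"op": "move_arm", "data": {
  "plan": [-0.007, -0.05, 0, 0, 0, 0, -0.014, -0.1, 0, 0, 0, 0, -0.019, -0.132, 0.02, 0, 0, 0, -0.019, -0.132, 0.06, 0, 0, 0, -0.019, -0.132, 0.1, 0, 0, 0, -0.019, -0.132, 0.125, 0, 0, 0, -0.019, -0.132, 0.138, 0, 0, 0, -0.019, -0.132, 0.138, 0, 0, 0]
}}

```text
t: 15.9
ee_pos: [0.4743, -0.3745, 0.0186]
orientation: [-0.027, -3.138, -0.007]
force: [-0.2, 0.4, -0.5]
finger_gap: 0.245
```

```bash
python3 - <<'E'
from h import *
go((.475,-.378,.0115,89))
t=arm.get_image("top")[:,:,::-1];s=arm.get_image("side")[:,:,::-1]
crop(t,380,180,480,310,4,"t13.png");crop(s,280,120,440,240,4,"s13.png")
E
```

```text
t 15.9 at [ 0.4743 -0.3745  0.0186] yaw 88.99700904321845 meas [ 0.4743 -0.3745  0.0186] gap 0.2453124508690998 F [-0.1927  0.3546 -0.4591]
to (0.475, -0.378, 0.0115, 89) shift [-0.0008 -0.0035  0.0071] turn [ 0.26 -0.2  -0.  ]
```

View pics/s13.png

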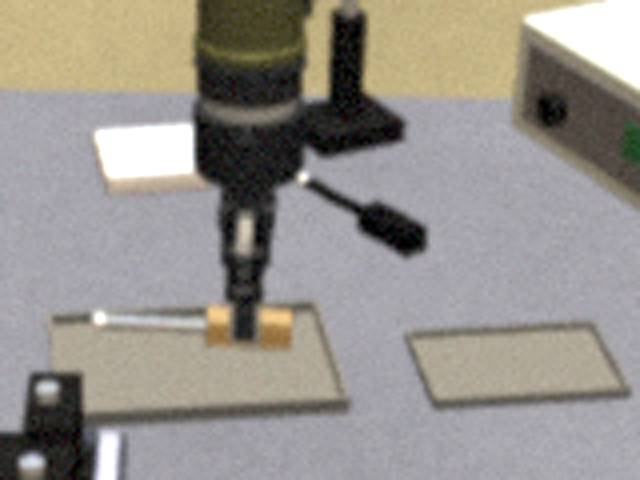

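Emit:
{"op": "move_arm", "data": {
  "plan": [0, 0, 0.004, 0, 0, 0, 0, 0, 0.007, 0, 0, 0, 0, 0, 0.009, 0, 0, 0, 0, 0, 0.009, 0, 0, 0]
}}

```text
t: 16.4
ee_pos: [0.4759, -0.3759, 0.0116]
orientation: [0.028, 3.141, 0.003]
force: [0.7, -0.3, -0.6]
finger_gap: 0.236
```

Emit:
{"op": "move_arm", "data": {
  "plan": [0, 0, 0.001, 0, 0, 0, 0, 0, 0.001, 0, 0, 0, 0, 0, 0.001, 0, 0, 0, 0, 0, 0.001, 0, 0, 0, 0, 0, 0.001, 0, 0, 0],
  "claw": 0.3
}}

```text
t: 16.9
ee_pos: [0.476, -0.3759, 0.0106]
orientation: [0.028, 3.141, 0.003]
force: [0.3, -0.5, -0.1]
finger_gap: 0.647
```

Emit:
{"op": "move_arm", "data": {
  "plan": [0, 0, -0.02, 0, 0, 0, 0, 0, -0.06, 0, 0, 0, 0, 0, -0.11, 0, 0, 0, 0, 0, -0.16, 0, 0, 0, 0, 0, -0.2, 0, 0, 0, -0.02, 0.05, -0.2, 0, 0, 0, -0.04, 0.095, -0.2, 0, 0, 0, -0.06, 0.14, -0.2, 0, 0, 0, -0.08, 0.185, -0.2, 0, 0, 0, -0.1, 0.23, -0.2, 0, 0, 0, -0.1, 0.23, -0.2, 0, 0, 0]
}}

```text
t: 18.0
ee_pos: [0.5822, -0.1425, 0.2109]
orientation: [0.016, 3.14, 0.006]
force: [-0.4, -0.2, -0.2]
finger_gap: 0.646
```

```bash
python3 - <<'E'
from h import *
go((.475,-.378,.0115,89))
t=arm.get_image("top")[:,:,::-1];s=arm.get_image("side")[:,:,::-1]
cv2.imwrite("pics/ts14.png",t);cv2.imwrite("pics/ss14.png",s)
E
```

```text
t 18.0 at [ 0.5822 -0.1425  0.2109] yaw 89.41716789767489 meas [ 0.5822 -0.1425  0.2109] gap 0.6461455762663947 F [-0.449  -0.213  -0.1691]
to (0.475, -0.378, 0.0115, 89) shift [ 0.1051 -0.2373  0.1983] turn [0.22 0.09 0.42]
```

View pics/ts14.png

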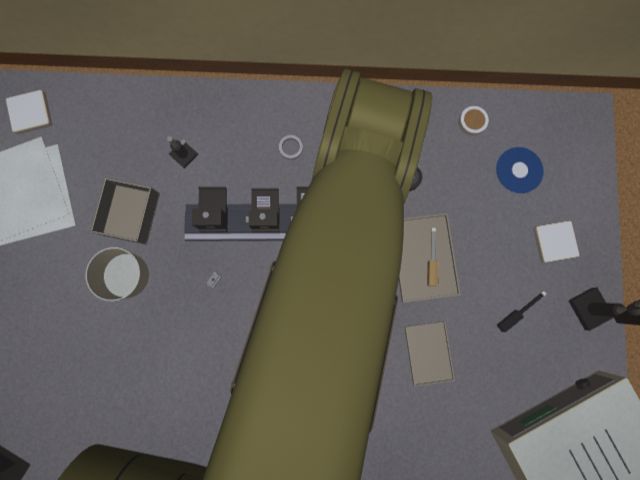

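View pics/ss14.png

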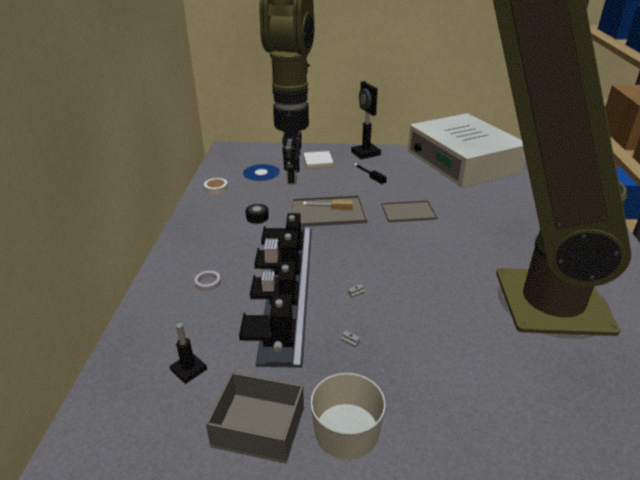

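```bash
python3 - <<'E'
from h import *
q=lambda u,v,ox,oy:(ox+u/5-.4,oy+v/5-.4)
L=[q(553,115,190,170),q(645,115,190,170),q(645,179,190,170),q(555,180,190,170)]
S=[q(434,131,170,170),q(501,131,170,170),q(501,187,170,170),q(434,189,170,170)]
for n,Q,z in(("L",L,.080),("S",S,.070)):
    W=np.array([onz("top",*p,z) for p in Q]); print(n,W[:,:2].tolist(),W.mean(0)); 
    print("size",np.linalg.norm(W[0]-W[1]),np.linalg.norm(W[1]-W[2]),"yaw",yaw(W[0]-W[1])-90)
# heights by two views: s10 crop offset 230,190: L top centre (206,270), S (189,427)
cL=np.mean(L,0);cS=np.mean(S,0)
print(tri(cL,q(206,270,230,190)),tri(cS,q(190,426,230,190)))
t=cv2.imread("pics/top0.png");s=cv2.imread("pics/side0.png")
crop(t,80,170,160,310,5,"t_bins.png");crop(s,200,360,400,465,4,"s_bins.png")
crop(t,200,265,300,300,8,"t_nuts.png")
E
```

```text
L [[0.6445298861337655, -0.056803187573104416], [0.6459855134835738, -0.09877053389546978], [0.6162588547394448, -0.09965091659582753], [0.6144079059295873, -0.05875369154535404]] [ 0.6303 -0.0785  0.08  ]
size 0.0419925827774723 0.02973969256379416 yaw 1.9864940313063073
S [[0.635862465392838, 0.04368791025613894], [0.6369208424696785, 0.013009031258815723], [0.6107697131533005, 0.01189157678733059], [0.6088041979781306, 0.04243453981948059]] [0.6231 0.0278 0.07  ]
size 0.03069712980995424 0.026174993199956437 yaw 1.9758381550874446
(array([ 0.6307, -0.0785,  0.0765]), np.float64(0.0005494726319423213)) (array([0.6233, 0.028 , 0.0681]), np.float64(0.0003225659546896291))
```

View pics/t_bins.png

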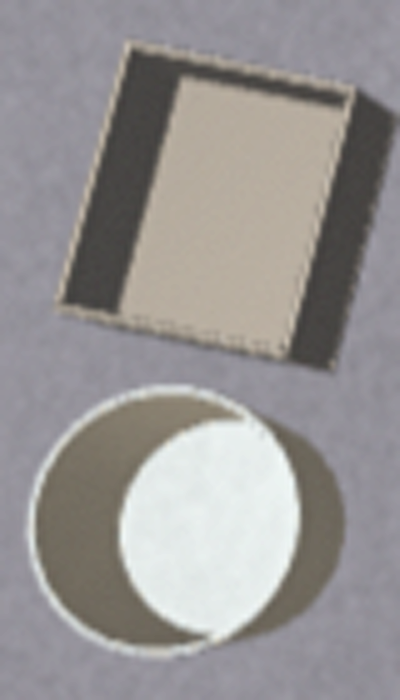

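View pics/t_nuts.png

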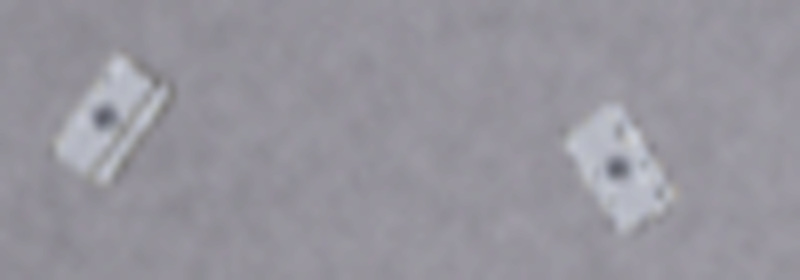

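View pics/s_bins.png

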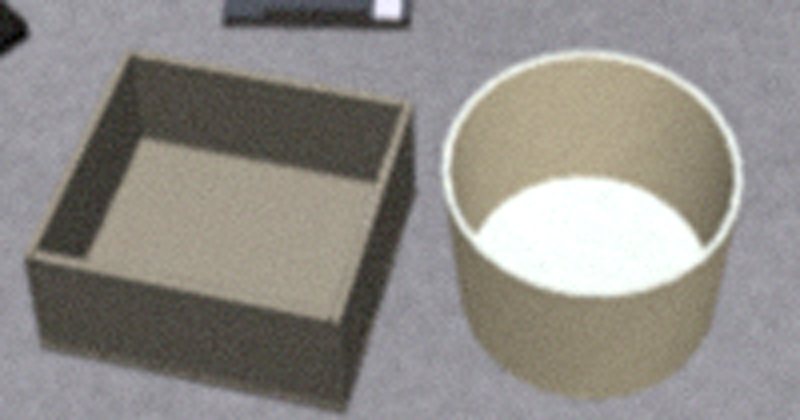

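```bash
cat >> h.py <<'E'
def tubbin(im):
    # tub rim/floor by brightness, returns rough centre at z .075 via contour ellipse incl. rim
    pass
E
python3 - <<'E'
from h import *
q=lambda u,v,ox,oy,f:(ox+u/f-.5+.5/f,oy+v/f-.5+.5/f)
# bin rim corners
C=[q(u,v,80,170,5) for u,v in((127,43),(355,88),(290,358),(58,308))]
W=np.array([onz("top",*p,.06) for p in C]);print("bin",W[:,:2].tolist(),W.mean(0),np.linalg.norm(W[0]-W[1]),np.linalg.norm(W[1]-W[2]),yaw(W[0]-W[3]))
# tub rim extremes in crop: left 28, right 300, top 384, bottom 658
R=[q(u,v,80,170,5) for u,v in((28,520),(300,520),(164,384),(164,658))]
W=np.array([onz("top",*p,.075) for p in R]);print("tub",W.mean(0),np.linalg.norm(W[0]-W[1]),np.linalg.norm(W[2]-W[3]))
print("side tub",[onz("side",*q(u,v,200,360,4),.075) for u,v in((442,170),(743,180),(590,50),(590,297))])
print("side bin",np.mean([onz("side",*q(u,v,200,360,4),.06) for u,v in((130,55),(412,103),(340,320),(28,258))],0))
for n,cs in(("A",((118,52),(172,88),(103,185),(55,150))),("B",((612,103),(675,197),(628,235),(567,142)))):
    W=np.array([onz("top",*q(u,v,200,265,8),.010) for u,v in cs]); print(n,W[:,:2].tolist(),W.mean(0))
    e=[W[1]-W[0],W[2]-W[1]]; print([np.linalg.norm(x) for x in e],[yaw(x) for x in e])
print("bores",tri(q(103,117,200,265,8),q(607,426,230,250,5)),tri(q(617,168,200,265,8),q(633,188,230,250,5)))
E
```

```text
bin [[0.6674809236973916, 0.39535670865763795], [0.6499153570405009, 0.2894531018467902], [0.5235099822968675, 0.3094033356435921], [0.54305861889663, 0.4156971445058296]] [0.596  0.3525 0.06  ] 0.1073504684084998 0.12797003787068845 -9.284528082344142
tub [0.4478 0.3533 0.075 ] 0.11941991064188241 0.12165519857871827
side tub [array([0.5064, 0.3623, 0.075 ]), array([0.387 , 0.3605, 0.075 ]), array([0.4485, 0.2969, 0.075 ]), array([0.4466, 0.4173, 0.075 ])]
side bin [0.5941 0.3592 0.06  ]
A [[0.46330807308875743, 0.14265874344772494], [0.4531191295039263, 0.12610285493925252], [0.42389891806012425, 0.1448095025322687], [0.4337835510731277, 0.1595364138939095]] [0.4435 0.1433 0.01  ]
[np.float64(0.019439959250982002), np.float64(0.03469523628669789)] [np.float64(-121.60927062518162), np.float64(147.372811570478)]
B [[0.45257008787439934, -0.0044223043611110735], [0.4253031564856603, -0.0242243607923176], [0.4137014583312978, -0.010755168054998723], [0.4406151091491893, 0.008446265168246744]] [ 0.433  -0.0077  0.01  ]
[np.float64(0.03369876831967142), np.float64(0.0177769106725545)] [np.float64(-144.01173155974993), np.float64(130.73998717311326)]
bores (array([0.4427, 0.145 , 0.0145]), np.float64(0.002161790129931715)) (array([ 0.4323, -0.0069,  0.0137]), np.float64(0.001923153650543644))
```

```bash
python3 - <<'E'
from h import *
go((.6305,-.0785,.13,92),(.6305,-.0785,.052,92))
E
```

```text
t 18.1 at [ 0.5803 -0.1467  0.2108] yaw 89.15722395666133 meas [ 0.5803 -0.1467  0.2108] gap 0.6463190346444774 F [ 0.0762  0.084  -0.839 ]
to (0.6305, -0.0785, 0.13, 92) shift [-0.0492  0.0688  0.0809] turn [ 0.08 -0.01 -2.84]
to (0.6305, -0.0785, 0.052, 92) shift [-0.0493  0.0687  0.1589] turn [ 0.08 -0.01 -2.84]
```

Emit:
{"op": "move_arm", "data": {
  "plan": [-0.03, 0.04, 0, 0, 0, -2.8, -0.049, 0.069, 0, 0, 0, -2.8, -0.049, 0.069, 0.03, 0, 0, -2.8, -0.049, 0.069, 0.07, 0, 0, -2.8, -0.049, 0.069, 0.081, 0, 0, -2.8, -0.049, 0.069, 0.081, 0, 0, -2.8, -0.049, 0.069, 0.081, 0, 0, -2.8],
  "claw": 0.6
}}

```text
t: 18.8
ee_pos: [0.6306, -0.0809, 0.1314]
orientation: [-0.047, 3.14, 0.002]
force: [-0.0, -0.0, 0.4]
finger_gap: 0.799
```

```bash
python3 - <<'E'
from h import *
go((.6305,-.0785,.052,92))
s=arm.get_image("side")[:,:,::-1]
crop(s,220,150,350,260,5,"s15.png")
E
```

```text
t 18.8 at [ 0.6306 -0.0809  0.1314] yaw 91.70035260618062 meas [ 0.6306 -0.0809  0.1314] gap 0.7994652927734525 F [-0.0392 -0.0476  0.3689]
to (0.6305, -0.0785, 0.052, 92) shift [0.0002 0.0023 0.0794] turn [ 0.08  0.09 -0.3 ]
```

View pics/s15.png

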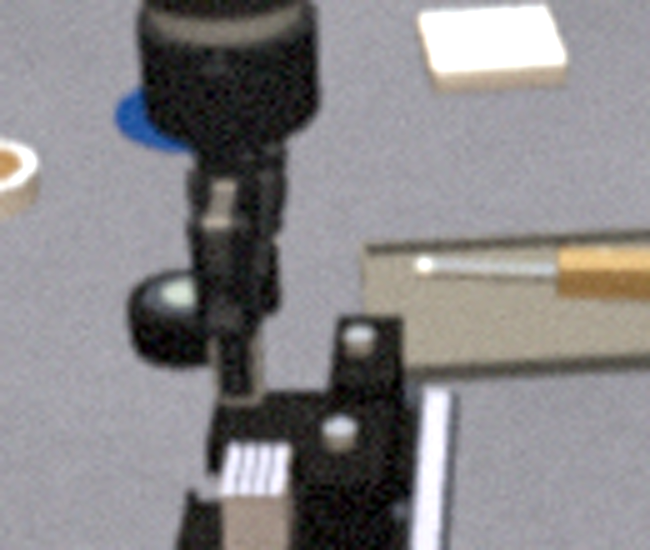

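Emit:
{"op": "move_arm", "data": {
  "plan": [0, 0.002, 0.03, 0, 0, 0, 0, 0.002, 0.06, 0, 0, 0, 0, 0.002, 0.079, 0, 0, 0, 0, 0.002, 0.079, 0, 0, 0, 0, 0.002, 0.079, 0, 0, 0]
}}

```text
t: 19.35
ee_pos: [0.6313, -0.078, 0.0528]
orientation: [-0.048, 3.139, 0.002]
force: [-0.7, -0.0, 0.7]
finger_gap: 0.799
```

```bash
python3 - <<'E'
from h import *
go((.6305,-.0785,.052,92))
s=arm.get_image("side")[:,:,::-1]
crop(s,220,180,350,290,5,"s16.png")
E
```

```text
t 19.35 at [ 0.6313 -0.078   0.0528] yaw 91.76735731588462 meas [ 0.6313 -0.078   0.0528] gap 0.7986701913650361 F [-0.6738 -0.0127  0.681 ]
to (0.6305, -0.0785, 0.052, 92) shift [ 0.0008 -0.0004  0.0008] turn [ 0.07  0.15 -0.23]
```

View pics/s16.png

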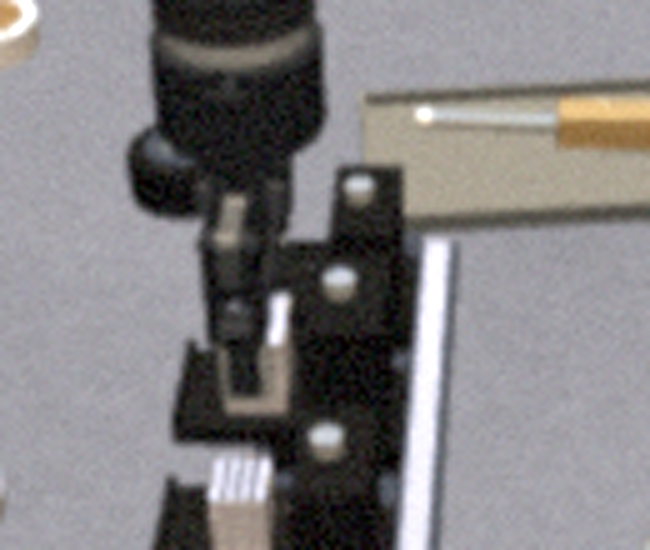

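Fingers straddle the large module (finger at (243,370), module behind it). Close and lift.

Emit:
{"op": "move_arm", "data": {
  "plan": [0, 0, 0, 0, 0, 0, 0, 0, 0, 0, 0, 0, 0, 0, 0, 0, 0, 0, 0, 0, 0, 0, 0, 0, 0, 0, 0, 0, 0, 0, 0, 0, 0, 0, 0, 0, 0, 0, -0.03, 0, 0, 0, 0, 0, -0.07, 0, 0, 0, 0, 0, -0.1, 0, 0, 0, 0, 0, -0.1, 0, 0, 0],
  "claw": -1
}}

```text
t: 20.4
ee_pos: [0.6335, -0.0782, 0.1565]
orientation: [-0.049, 3.131, 0.0]
force: [0.4, 0.7, -1.2]
finger_gap: 0.455
```

```bash
python3 - <<'E'
from h import *
go((.595,.354,.155,81),(.595,.354,.04,81))
s=arm.get_image("side")[:,:,::-1]; cv2.imwrite("pics/ss17.png",s)
crop(s,220,120,350,290,4,"s17.png")
E
```

```text
t 20.4 at [ 0.6335 -0.0782  0.1565] yaw 91.78791028083943 meas [ 0.6335 -0.0782  0.1565] gap 0.4552394213943896 F [ 0.383   0.6851 -1.1778]
to (0.595, 0.354, 0.155, 81) shift [0.025  0.4332 0.0013] turn [ 0.06  0.56 10.79]
to (0.595, 0.354, 0.04, 81) shift [0.0261 0.4332 0.1163] turn [ 0.06  0.56 10.79]
```

View pics/ss17.png

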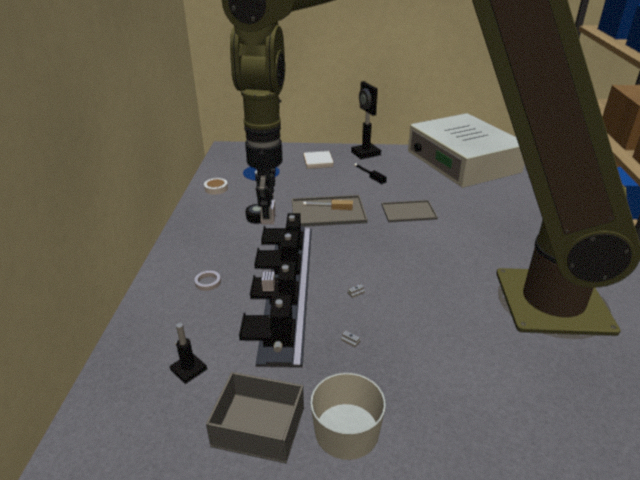

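Emit:
{"op": "move_arm", "data": {
  "plan": [0, 0.045, 0, 0, 0, 1, 0.003, 0.095, 0, 0, 0, 2, 0.006, 0.145, 0, 0, 0, 4, 0.009, 0.195, 0, 0, 0, 6, 0.012, 0.245, 0, 0, 0, 8, 0.015, 0.295, 0, 0, 0, 10, 0.019, 0.345, 0, 0, 0, 10.8, 0.022, 0.39, 0, 0, 0, 10.8, 0.025, 0.433, 0, 0, 0, 10.8, 0.025, 0.433, 0, 0, 0, 10.8, 0.025, 0.433, 0, 0, 0, 10.8]
}}

```text
t: 21.55
ee_pos: [0.5901, 0.3547, 0.1494]
orientation: [-0.243, -3.129, 0.001]
force: [-0.1, 0.2, -1.1]
finger_gap: 0.459
```

```bash
python3 - <<'E'
from h import *
go((.595,.354,.155,81),(.595,.354,.04,81))
t=arm.get_image("top")[:,:,::-1];s=arm.get_image("side")[:,:,::-1]; cv2.imwrite("pics/ss18.png",s);cv2.imwrite("pics/ts18.png",t)
E
```

```text
t 21.55 at [0.5901 0.3547 0.1494] yaw 81.12316527062018 meas [0.5901 0.3547 0.1494] gap 0.45919149059794917 F [-0.1363  0.1636 -1.0533]
to (0.595, 0.354, 0.155, 81) shift [-0.005   0.     -0.0056] turn [-0.06 -0.15  0.12]
to (0.595, 0.354, 0.04, 81) shift [-0.0053  0.0002  0.1094] turn [-0.06 -0.15  0.12]
```

View pics/ss18.png

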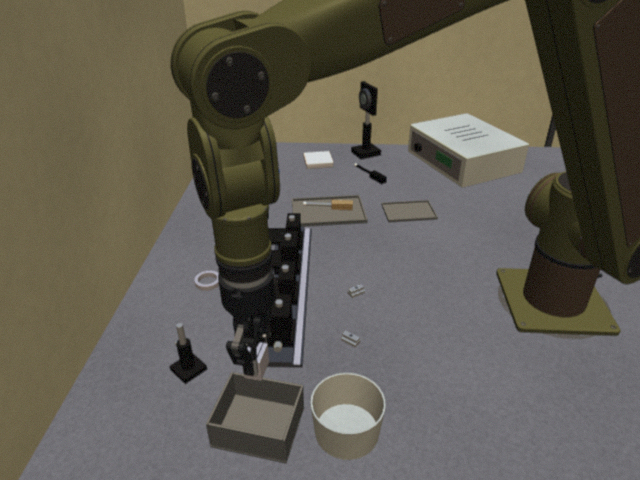

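View pics/ts18.png

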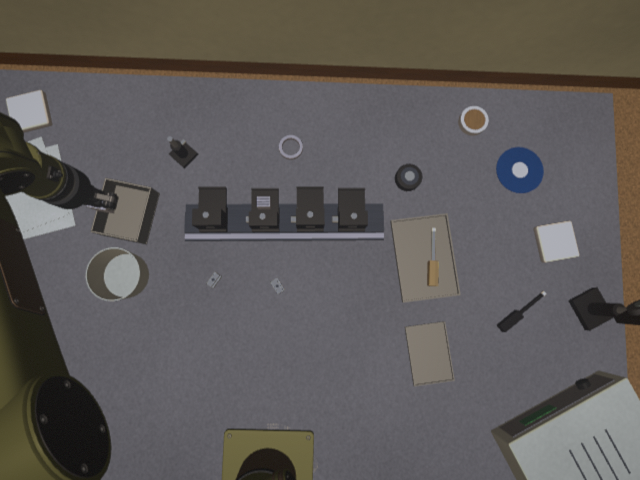

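Emit:
{"op": "move_arm", "data": {
  "plan": [-0.005, 0, 0.03, 0, 0, 0, -0.005, 0, 0.06, 0, 0, 0, -0.005, 0, 0.09, 0, 0, 0, -0.005, 0, 0.109, 0, 0, 0, -0.005, 0, 0.109, 0, 0, 0]
}}

```text
t: 22.15
ee_pos: [0.5941, 0.3499, 0.0389]
orientation: [-0.25, -3.125, 0.005]
force: [-0.6, -0.3, -1.2]
finger_gap: 0.454
```

```bash
python3 - <<'E'
from h import *
go((.595,.354,.04,81))
s=arm.get_image("side")[:,:,::-1]
crop(s,190,290,400,465,3.8,"s19.png")
E
```

```text
t 22.15 at [0.5941 0.3499 0.0389] yaw 80.84608701793056 meas [0.5941 0.3499 0.0389] gap 0.45412704431479783 F [-0.6243 -0.32   -1.1506]
to (0.595, 0.354, 0.04, 81) shift [-0.0002  0.0042 -0.0011] turn [-0.21 -0.35 -0.15]
```

View pics/s19.png

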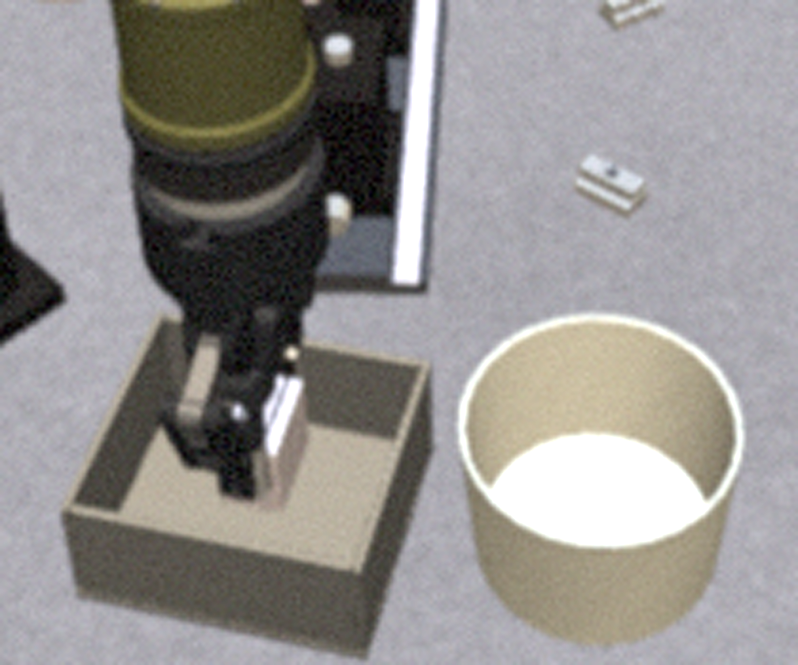

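Emit:
{"op": "move_arm", "data": {
  "plan": [0, 0.002, 0, 0, 0, 0, 0, 0.002, 0, 0, 0, 0, 0, 0.002, 0, 0, 0, 0, 0, 0.002, 0, 0, 0, 0, 0, 0.002, -0.03, 0, 0, 0, 0, 0.002, -0.08, 0, 0, 0, 0, 0.002, -0.13, 0, 0, 0, 0, 0.002, -0.13, 0, 0, 0],
  "claw": 0.25
}}

```text
t: 23.0
ee_pos: [0.6011, 0.358, 0.1824]
orientation: [0.245, 3.119, 0.017]
force: [1.2, -0.1, 0.8]
finger_gap: 0.626
```

```bash
python3 - <<'E'
from h import *
go((.6233,.028,.13,92),(.6233,.028,.048,92))
s=arm.get_image("side")[:,:,::-1];t=arm.get_image("top")[:,:,::-1];cv2.imwrite("pics/ts20.png",t);cv2.imwrite("pics/ss20.png",s)
crop(s,190,290,400,465,3.8,"s20.png");crop(t,60,150,360,310,2.6,"t20.png")
E
```

```text
t 23.0 at [0.6011 0.358  0.1824] yaw 81.00610615928285 meas [0.6011 0.358  0.1824] gap 0.6256078992785671 F [ 1.1875 -0.0702  0.755 ]
to (0.6233, 0.028, 0.13, 92) shift [-0.0729 -0.3231  0.0495] turn [  0.61   0.76 -11.  ]
to (0.6233, 0.028, 0.048, 92) shift [-0.072  -0.3241  0.1314] turn [  0.61   0.76 -11.  ]
```

View pics/s20.png

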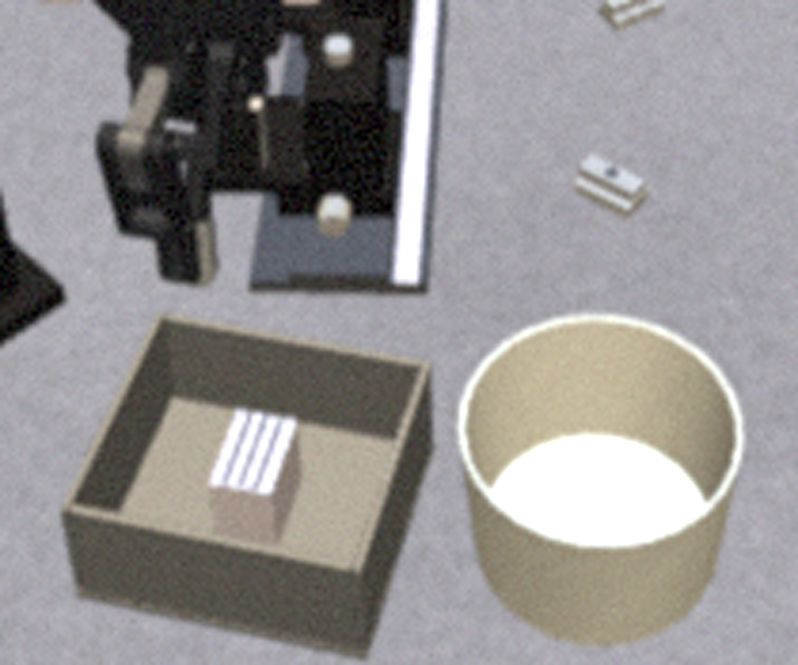

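View pics/t20.png

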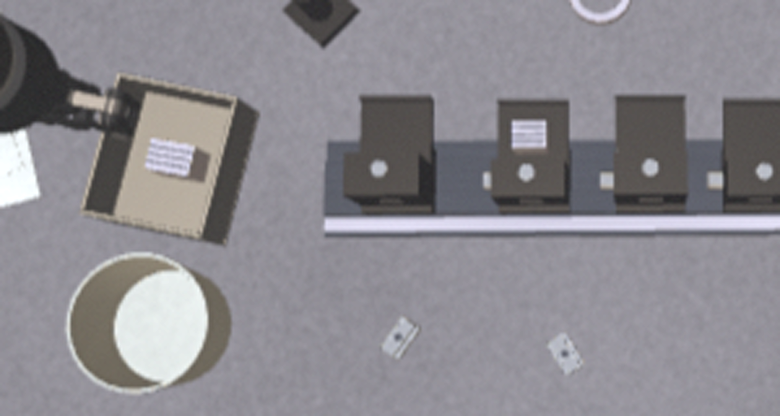

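Emit:
{"op": "move_arm", "data": {
  "plan": [-0.01, -0.045, 0, 0, 0, -2, -0.02, -0.09, 0, 0, 0, -4, -0.03, -0.135, 0, 0, 0, -6, -0.04, -0.18, 0, 0, 0, -8, -0.05, -0.225, 0, 0, 0, -10, -0.06, -0.27, 0.02, 0, 0, -11, -0.07, -0.315, 0.04, 0, 0, -11, -0.073, -0.323, 0.05, 0, 0, -11, -0.073, -0.323, 0.05, 0, 0, -11, -0.073, -0.323, 0.05, 0, 0, -11]
}}

```text
t: 24.1
ee_pos: [0.6177, 0.0257, 0.1214]
orientation: [0.055, -3.139, -0.004]
force: [0.1, 0.4, -1.0]
finger_gap: 0.625
```

```bash
python3 - <<'E'
from h import *
go((.6233,.028,.13,92),(.6233,.028,.048,92))
E
```

```text
t 24.1 at [0.6177 0.0257 0.1214] yaw 92.00427468645884 meas [0.6177 0.0257 0.1214] gap 0.6251220303274188 F [ 0.0718  0.3525 -0.9778]
to (0.6233, 0.028, 0.13, 92) shift [-0.0057  0.0021 -0.0086] turn [ 0.14 -0.09  0.  ]
to (0.6233, 0.028, 0.048, 92) shift [-0.0058  0.0019  0.0734] turn [ 0.14 -0.09  0.  ]
```

Emit:
{"op": "move_arm", "data": {
  "plan": [-0.006, 0.002, 0.02, 0, 0, 0, -0.006, 0.002, 0.045, 0, 0, 0, -0.006, 0.002, 0.065, 0, 0, 0, -0.006, 0.002, 0.073, 0, 0, 0, -0.006, 0.002, 0.073, 0, 0, 0, -0.006, 0.002, 0.073, 0, 0, 0]
}}

```text
t: 24.7
ee_pos: [0.6251, 0.0284, 0.0503]
orientation: [-0.057, 3.139, 0.003]
force: [0.5, -0.6, 1.4]
finger_gap: 0.624
```

```bash
python3 - <<'E'
from h import *
go((.6233,.028,.048,92))
s=arm.get_image("side")[:,:,::-1]
crop(s,220,210,350,320,5,"s21.png")
E
```

```text
t 24.7 at [0.6251 0.0284 0.0503] yaw 92.06554969195757 meas [0.6251 0.0284 0.0503] gap 0.6238155519809226 F [ 0.5104 -0.5682  1.4175]
to (0.6233, 0.028, 0.048, 92) shift [ 0.0018 -0.0003  0.0023] turn [0.11 0.11 0.07]
```

View pics/s21.png

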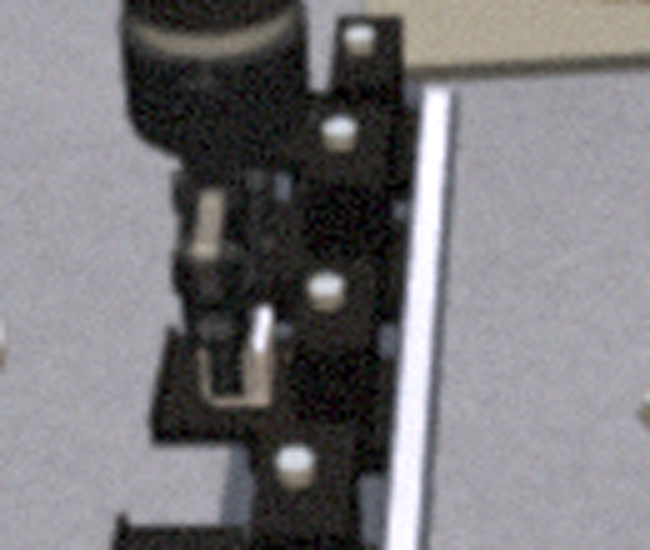

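Emit:
{"op": "move_arm", "data": {
  "plan": [0.001, 0, 0.001, 0, 0, 0, 0.001, 0, 0.001, 0, 0, 0, 0.001, 0, 0.001, 0, 0, 0, 0.001, 0, 0.001, 0, 0, 0, 0.001, 0, 0.001, 0, 0, 0, 0.001, 0, 0.001, 0, 0, 0, 0.001, 0, 0.001, 0, 0, 0, 0, 0, -0.03, 0, 0, 0, 0, 0, -0.07, 0, 0, 0, 0, 0, -0.11, 0, 0, 0, 0, 0, -0.11, 0, 0, 0],
  "claw": -1
}}

```text
t: 25.85
ee_pos: [0.6282, 0.0271, 0.1655]
orientation: [-0.054, 3.13, 0.003]
force: [1.3, -0.8, -0.6]
finger_gap: 0.337
```

```bash
python3 - <<'E'
from h import *
go((.4475,.355,.16,85),(.4475,.355,.06,85))
s=arm.get_image("side")[:,:,::-1];t=arm.get_image("top")[:,:,::-1];cv2.imwrite("pics/ts22.png",t);cv2.imwrite("pics/ss22.png",s)
E
```

```text
t 25.85 at [0.6282 0.0271 0.1655] yaw 91.97246132088281 meas [0.6282 0.0271 0.1655] gap 0.337058686607903 F [ 1.2896 -0.7618 -0.6182]
to (0.4475, 0.355, 0.16, 85) shift [0.1694 0.3339 0.0041] turn [0.14 0.64 6.97]
to (0.4475, 0.355, 0.06, 85) shift [0.1705 0.3337 0.1041] turn [0.14 0.64 6.97]
```

View pics/ss22.png

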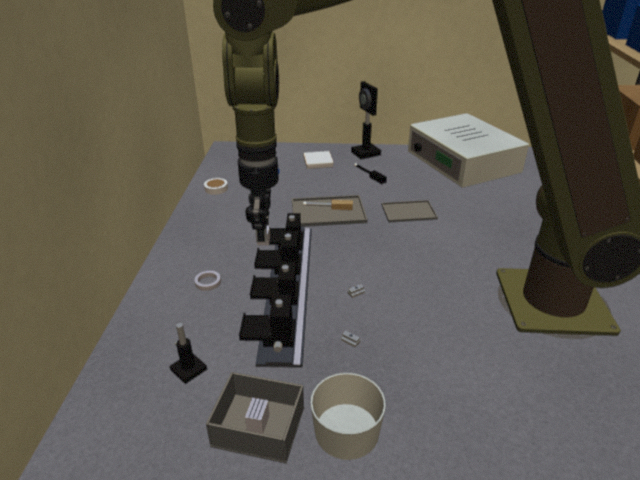

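View pics/ts22.png

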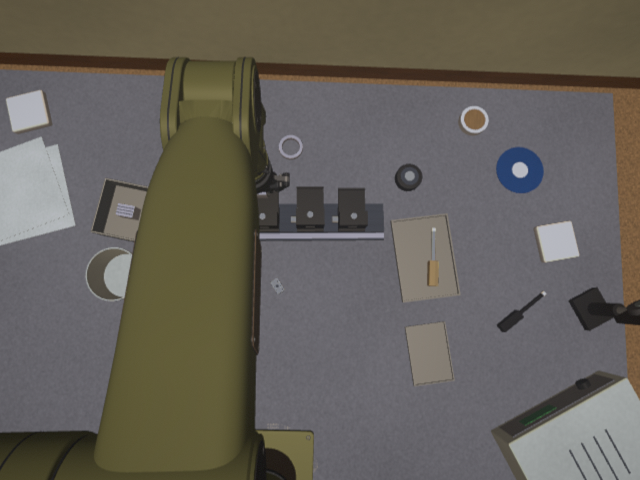

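Emit:
{"op": "move_arm", "data": {
  "plan": [0.022, 0.043, 0, 0, 0, 1, 0.044, 0.086, 0, 0, 0, 2, 0.066, 0.13, 0, 0, 0, 3, 0.088, 0.173, 0, 0, 0, 4, 0.11, 0.217, 0, 0, 0, 5, 0.132, 0.26, 0, 0, 0, 6, 0.154, 0.303, 0, 0, 0, 7, 0.1694, 0.334, 0, 0, 0, 7, 0.1694, 0.334, 0, 0, 0, 7, 0.1694, 0.334, 0, 0, 0, 7]
}}

```text
t: 26.95
ee_pos: [0.4419, 0.3546, 0.1578]
orientation: [-0.134, -3.136, 0.002]
force: [-0.1, -0.2, -1.3]
finger_gap: 0.338
```

```bash
python3 - <<'E'
from h import *
go((.4475,.355,.16,85),(.4475,.355,.06,85))
s=arm.get_image("side")[:,:,::-1];cv2.imwrite("pics/ss23.png",s)
crop(s,190,230,430,465,2.5,"s23.png")
E
```

```text
t 26.95 at [0.4419 0.3546 0.1578] yaw 85.09560649788955 meas [0.4419 0.3546 0.1578] gap 0.33849780068314644 F [-0.0983 -0.2037 -1.3193]
to (0.4475, 0.355, 0.16, 85) shift [-0.0055  0.0008 -0.0022] turn [-0.08 -0.13  0.1 ]
to (0.4475, 0.355, 0.06, 85) shift [-0.0057  0.001   0.0978] turn [-0.08 -0.13  0.1 ]
```

View pics/s23.png

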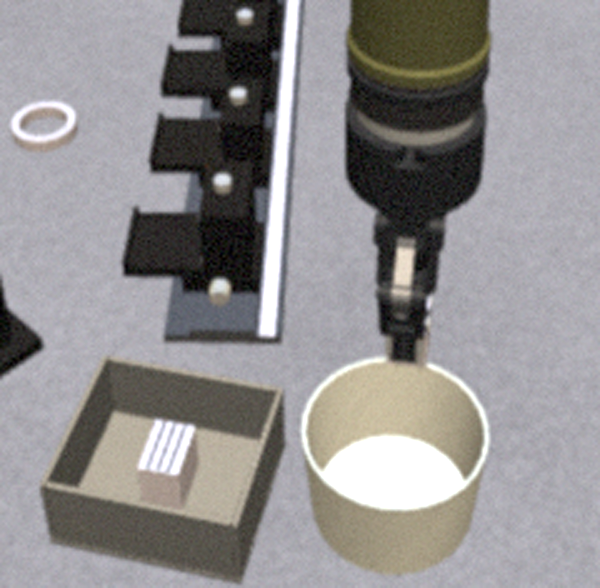

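Gripper above the tub with the small module; lower into it (TCP z about 0.05) and release.

Emit:
{"op": "move_arm", "data": {
  "plan": [-0.005, 0, 0.03, 0, 0, 0, -0.005, 0, 0.06, 0, 0, 0, -0.005, 0, 0.09, 0, 0, 0, -0.005, 0, 0.11, 0, 0, 0, -0.005, 0, 0.11, 0, 0, 0]
}}

```text
t: 27.5
ee_pos: [0.4465, 0.351, 0.0462]
orientation: [-0.141, -3.133, 0.006]
force: [-0.5, -0.3, -0.7]
finger_gap: 0.337
```

Emit:
{"op": "move_arm", "data": {
  "plan": [0, 0, 0, 0, 0, 0, 0, 0, 0, 0, 0, 0, 0, 0, 0, 0, 0, 0, 0, 0, 0, 0, 0, 0, 0, 0, -0.03, 0, 0, 0, 0, 0, -0.07, 0, 0, 0, 0, 0, -0.11, 0, 0, 0, 0, 0, -0.11, 0, 0, 0],
  "claw": 0.06
}}

```text
t: 28.3
ee_pos: [0.4518, 0.3575, 0.1665]
orientation: [0.137, 3.129, 0.015]
force: [0.5, 1.1, 0.2]
finger_gap: 0.528
```

```bash
python3 - <<'E'
from h import *
s=arm.get_image("side")[:,:,::-1];t=arm.get_image("top")[:,:,::-1];cv2.imwrite("pics/ts24.png",t);cv2.imwrite("pics/ss24.png",s)
crop(s,290,260,430,465,2.9,"s24.png");crop(t,70,170,300,310,3.4,"t24.png")
go((.4432,.1435,.10,58),(.4432,.1435,.004,58))
E
```

```text
t 28.4 at [0.4493 0.3555 0.1616] yaw 84.99801918750397 meas [0.4493 0.3555 0.1616] gap 0.5283367236264105 F [-0.4226 -0.0481  0.1106]
to (0.4432, 0.1435, 0.1, 58) shift [-0.0122 -0.212   0.0607] turn [ 0.3   0.11 27.  ]
to (0.4432, 0.1435, 0.004, 58) shift [-0.0119 -0.2124  0.1567] turn [ 0.3   0.11 27.  ]
```

View pics/s24.png

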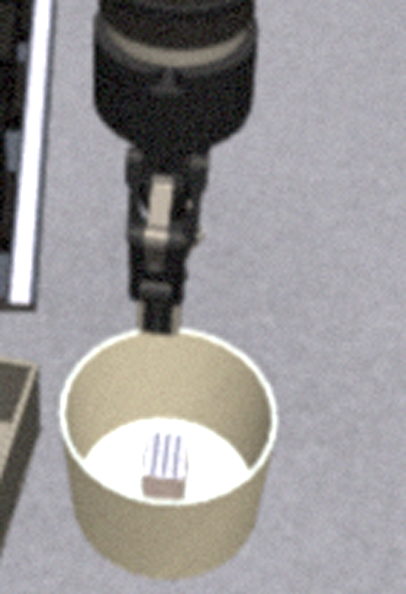

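View pics/t24.png

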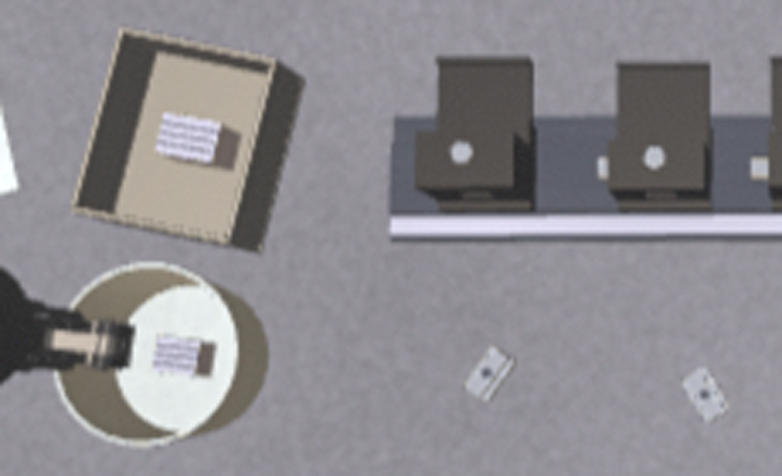

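Emit:
{"op": "move_arm", "data": {
  "plan": [-0.003, -0.045, 0, 0, 0, 7, -0.006, -0.09, 0, 0, 0, 14, -0.009, -0.135, 0, 0, 0, 21, -0.012, -0.18, 0.02, 0, 0, 27, -0.012, -0.212, 0.05, 0, 0, 27, -0.012, -0.212, 0.09, 0, 0, 27, -0.012, -0.212, 0.11, 0, 0, 27, -0.012, -0.212, 0.11, 0, 0, 27, -0.012, -0.212, 0.11, 0, 0, 27]
}}

```text
t: 29.3
ee_pos: [0.4409, 0.1423, 0.0488]
orientation: [-0.865, -3.018, -0.001]
force: [0.1, 0.1, 1.5]
finger_gap: 0.528
```

```bash
python3 - <<'E'
from h import *
go((.4432,.1435,.006,58))
s=arm.get_image("side")[:,:,::-1];t=arm.get_image("top")[:,:,::-1]
crop(s,300,260,400,370,5,"s25.png");crop(t,170,240,250,310,6,"t25.png")
E
```

```text
t 29.3 at [0.4409 0.1423 0.0488] yaw 57.99738841284113 meas [0.4409 0.1423 0.0488] gap 0.528319113028128 F [0.1087 0.1333 1.5487]
to (0.4432, 0.1435, 0.006, 58) shift [-0.0014  0.0022  0.0428] turn [-0.02 -0.13 -0.  ]
```

View pics/s25.png

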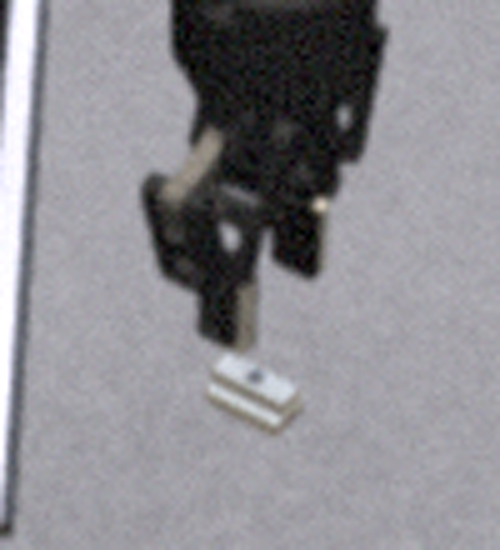

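View pics/t25.png

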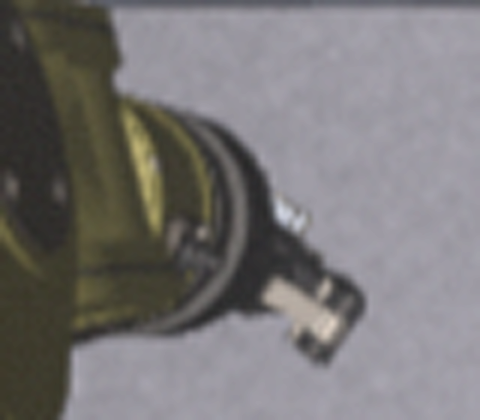

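Emit:
{"op": "move_arm", "data": {
  "plan": [-0.001, 0.002, 0.02, 0, 0, 0, -0.001, 0.002, 0.035, 0, 0, 0, -0.001, 0.002, 0.043, 0, 0, 0, -0.001, 0.002, 0.043, 0, 0, 0, -0.001, 0.002, 0.043, 0, 0, 0]
}}

```text
t: 29.9
ee_pos: [0.4443, 0.1441, 0.0071]
orientation: [0.866, 3.019, 0.004]
force: [1.2, 0.1, -0.2]
finger_gap: 0.533
```

Emit:
{"op": "move_arm", "data": {
  "plan": [0, 0, 0, 0, 0, 0, 0, 0, 0, 0, 0, 0, 0, 0, 0, 0, 0, 0, 0, 0, 0, 0, 0, 0, 0, 0, 0, 0, 0, 0, 0, 0, 0, 0, 0, 0, 0, 0, 0, 0, 0, 0],
  "claw": -1
}}

```text
t: 30.6
ee_pos: [0.4445, 0.144, 0.0074]
orientation: [0.866, 3.019, 0.004]
force: [-1.1, 0.2, 5.8]
finger_gap: 0.171
```

Emit:
{"op": "move_arm", "data": {
  "plan": [0, 0, -0.02, 0, 0, 0, 0, 0, -0.05, 0, 0, 0, 0, 0, -0.08, 0, 0, 0, 0, 0, -0.08, 0, 0, 0]
}}

```text
t: 31.0
ee_pos: [0.447, 0.1447, 0.0903]
orientation: [0.865, 3.014, 0.01]
force: [1.7, 0.5, -1.4]
finger_gap: 0.108
```

```bash
python3 - <<'E'
from h import *
go((.4475,.355,.16,58))
s=arm.get_image("side")[:,:,::-1]
crop(s,300,230,400,350,5,"s26.png")
E
```

```text
t 31.0 at [0.447  0.1447 0.0903] yaw 57.986191196262226 meas [0.447  0.1447 0.0903] gap 0.10799174752951435 F [ 1.6736  0.4948 -1.4024]
to (0.4475, 0.355, 0.16, 58) shift [ 0.1108  0.1791 -0.0688] turn [ 0.45  0.26 -0.01]
```

View pics/s26.png

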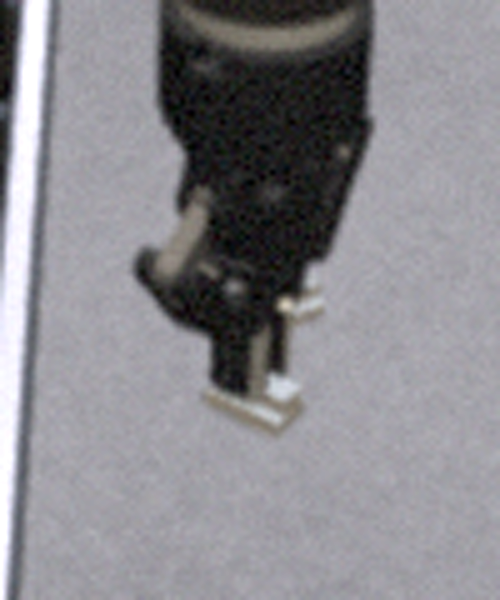

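Emit:
{"op": "move_arm", "data": {
  "plan": [0, 0, -0.045, 0, 0, 0, 0.02, 0.035, -0.069, 0, 0, 0, 0.045, 0.073, -0.069, 0, 0, 0, 0.07, 0.112, -0.069, 0, 0, 0, 0.095, 0.15, -0.069, 0, 0, 0, 0.111, 0.179, -0.069, 0, 0, 0, 0.111, 0.179, -0.069, 0, 0, 0, 0.111, 0.179, -0.069, 0, 0, 0]
}}

```text
t: 31.85
ee_pos: [0.4435, 0.354, 0.1542]
orientation: [-0.863, -3.019, 0.002]
force: [0.9, 0.0, -0.9]
finger_gap: 0.111
```

```bash
python3 - <<'E'
from h import *
go((.4475,.355,.05,58),(.43,.375,.05,58))
s=arm.get_image("side")[:,:,::-1]
crop(s,290,230,430,465,2.5,"s27.png")
E
```

```text
t 31.85 at [0.4435 0.354  0.1542] yaw 58.07607510995071 meas [0.4435 0.354  0.1542] gap 0.11144475892756316 F [ 0.9342  0.0362 -0.9119]
to (0.4475, 0.355, 0.05, 58) shift [-0.003   0.0031  0.1041] turn [-0.09 -0.08  0.08]
to (0.43, 0.375, 0.05, 58) shift [0.0224 0.0108 0.1042] turn [-0.09 -0.08  0.08]
```

View pics/s27.png

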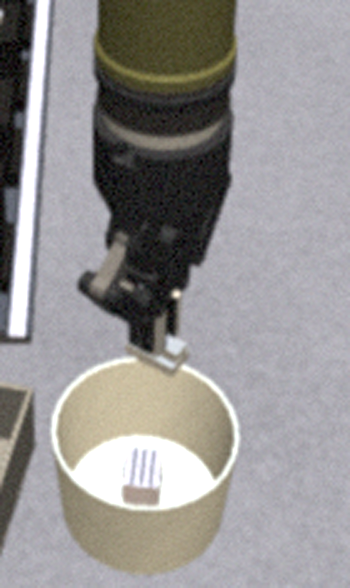

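Emit:
{"op": "move_arm", "data": {
  "plan": [0.005, -0.01, 0.03, 0, 0, 0, 0.01, -0.01, 0.06, 0, 0, 0, 0.01, -0.01, 0.085, 0, 0, 0, 0.01, -0.01, 0.088, 0, 0, 0, 0.01, -0.01, 0.088, 0, 0, 0]
}}

```text
t: 32.4
ee_pos: [0.4302, 0.3495, 0.0673]
orientation: [-0.868, -3.018, 0.001]
force: [0.8, 0.1, -0.2]
finger_gap: 0.11
```

Emit:
{"op": "move_arm", "data": {
  "plan": [0, 0, 0, 0, 0, 0, 0, 0, 0, 0, 0, 0, 0, 0, 0, 0, 0, 0, 0, 0, 0, 0, 0, 0, 0, 0, -0.03, 0, 0, 0, 0, 0, -0.07, 0, 0, 0, 0, 0, -0.1, 0, 0, 0, 0, 0, -0.1, 0, 0, 0],
  "claw": 0
}}

```text
t: 33.2
ee_pos: [0.4334, 0.3533, 0.1729]
orientation: [0.865, 3.015, 0.015]
force: [0.9, 1.2, -0.2]
finger_gap: 0.5
```

```bash
python3 - <<'E'
from h import *
go((.4328,-.0073,.06,126.5),(.4328,-.0073,.06,-53.5))
s=arm.get_image("side")[:,:,::-1];t=arm.get_image("top")[:,:,::-1];cv2.imwrite("pics/ts28.png",t);cv2.imwrite("pics/ss28.png",s)
crop(s,290,230,430,465,2.5,"s28.png");crop(t,70,170,300,310,3.4,"t28.png")
E
```

```text
t 33.2 at [0.4334 0.3533 0.1729] yaw 57.99846065127652 meas [0.4334 0.3533 0.1729] gap 0.5001452283510149 F [ 0.8542  1.1871 -0.2324]
to (0.4328, -0.0073, 0.06, 126.5) shift [-0.1903 -0.3073  0.11  ] turn [  0.46   0.49 -68.5 ]
to (0.4328, -0.0073, 0.06, -53.5) shift [-0.1903 -0.3073  0.11  ] turn [  0.46   0.49 -68.5 ]
```

View pics/s28.png

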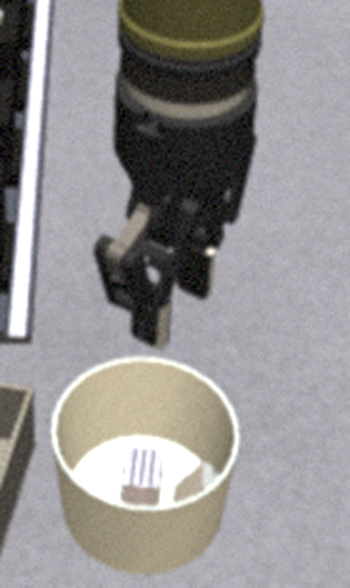

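View pics/t28.png

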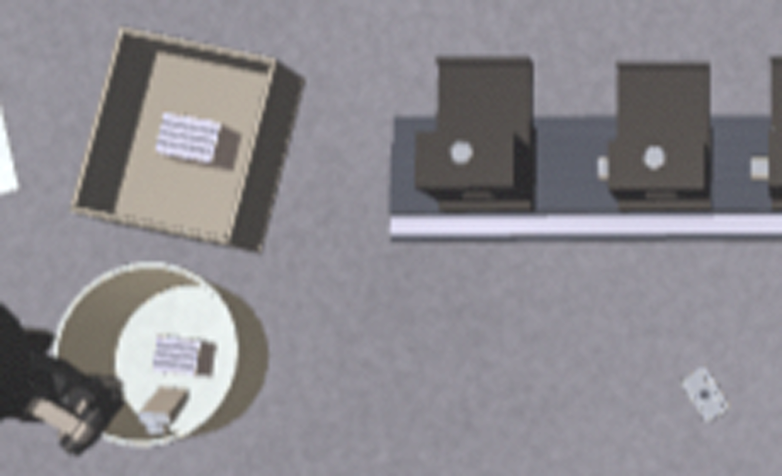

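Emit:
{"op": "move_arm", "data": {
  "plan": [-0.023, -0.038, 0, 0, 0, -8, -0.046, -0.076, 0, 0, 0, -16, -0.069, -0.114, 0, 0, 0, -24, -0.093, -0.152, 0, 0, 0, -32, -0.116, -0.19, 0, 0, 0, -40, -0.14, -0.228, 0, 0, 0, -48, -0.163, -0.266, 0.02, 0, 0, -56, -0.187, -0.304, 0.05, 0, 0, -64, -0.19, -0.307, 0.09, 0, 0, -68.5, -0.19, -0.307, 0.11, 0, 0, -68.5, -0.19, -0.307, 0.11, 0, 0, -68.5, -0.19, -0.307, 0.11, 0, 0, -68.5]
}}

```text
t: 34.5
ee_pos: [0.4278, -0.0097, 0.0565]
orientation: [0.983, -2.982, -0.004]
force: [-0.9, 0.4, 0.7]
finger_gap: 0.493
```

```bash
python3 - <<'E'
from h import *
go((.4328,-.0073,.007,126.5))
s=arm.get_image("side")[:,:,::-1];t=arm.get_image("top")[:,:,::-1];cv2.imwrite("pics/ts29.png",t);cv2.imwrite("pics/ss29.png",s)
crop(s,310,220,410,320,5,"s29.png");crop(t,230,240,330,330,5,"t29.png")
E
```

```text
t 34.5 at [ 0.4278 -0.0097  0.0565] yaw 126.4757730018159 meas [ 0.4278 -0.0097  0.0565] gap 0.4930644885541361 F [-0.8523  0.3681  0.7329]
to (0.4328, -0.0073, 0.007, 126.5) shift [-0.0055 -0.0012  0.0495] turn [ 0.19 -0.07 -0.02]
```

View pics/s29.png

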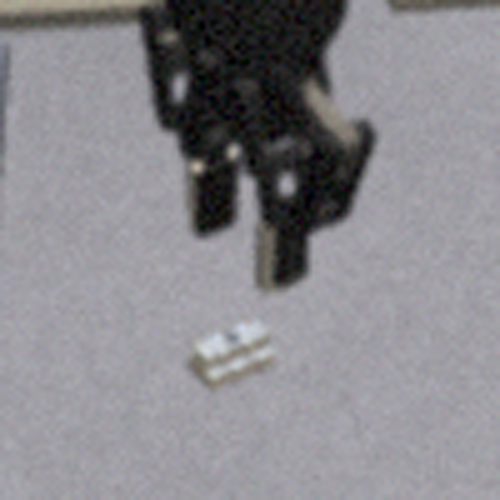

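View pics/t29.png

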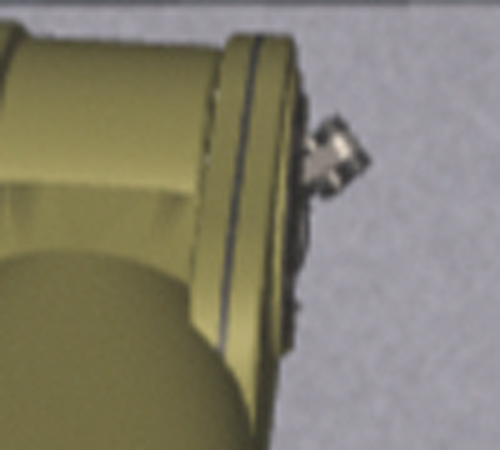

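Emit:
{"op": "move_arm", "data": {
  "plan": [-0.005, -0.001, 0.02, 0, 0, 0, -0.005, -0.001, 0.035, 0, 0, 0, -0.005, -0.001, 0.047, 0, 0, 0, -0.005, -0.001, 0.047, 0, 0, 0, -0.005, -0.001, 0.047, 0, 0, 0]
}}

```text
t: 35.1
ee_pos: [0.4347, -0.0072, 0.0112]
orientation: [-0.984, 2.981, 0.002]
force: [0.1, 0.3, 0.6]
finger_gap: 0.501
```

Emit:
{"op": "move_arm", "data": {
  "plan": [0, 0, 0, 0, 0, 0, 0, 0, 0, 0, 0, 0, 0, 0, 0, 0, 0, 0, 0, 0, 0, 0, 0, 0, 0, 0, 0, 0, 0, 0, 0, 0, 0, 0, 0, 0, 0, 0, -0.02, 0, 0, 0, 0, 0, -0.05, 0, 0, 0, 0, 0, -0.09, 0, 0, 0, 0, 0, -0.09, 0, 0, 0],
  "claw": -1
}}

```text
t: 36.1
ee_pos: [0.4379, -0.0079, 0.1049]
orientation: [-0.98, 2.974, -0.003]
force: [1.8, -0.3, -0.2]
finger_gap: 0.112
```

```bash
python3 - <<'E'
from h import *
go((.4328,-.0073,.15,126.5),(.4475,.355,.16,58))
s=arm.get_image("side")[:,:,::-1];t=arm.get_image("top")[:,:,::-1];cv2.imwrite("pics/ts30.png",t);cv2.imwrite("pics/ss30.png",s)
crop(s,310,180,410,320,5,"s30.png")
E
```

```text
t 36.1 at [ 0.4379 -0.0079  0.1049] yaw 126.48210006348039 meas [ 0.4379 -0.0079  0.1049] gap 0.11245026132561044 F [ 1.7883 -0.3155 -0.2434]
to (0.4328, -0.0073, 0.15, 126.5) shift [ 0.0033  0.0033 -0.0452] turn [-0.27  0.52 -0.02]
to (0.4475, 0.355, 0.16, 58) shift [-0.224   0.2858 -0.0545] turn [ 0.07  0.62 68.48]
```

View pics/s30.png

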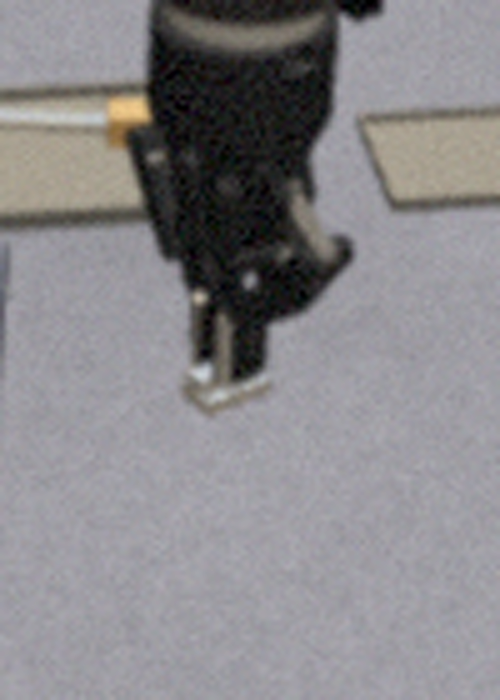

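View pics/ts30.png

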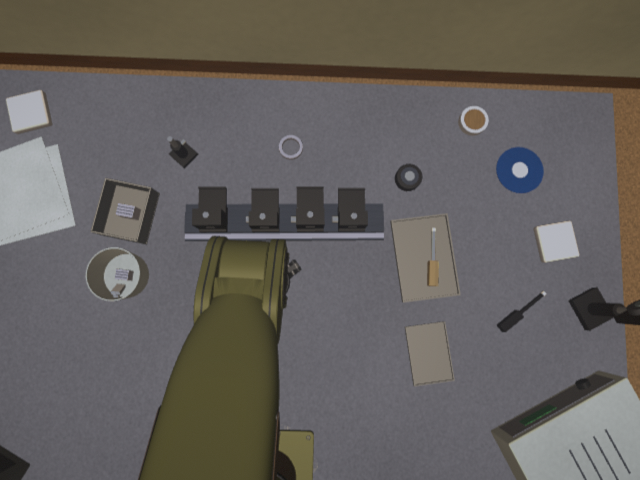

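Emit:
{"op": "move_arm", "data": {
  "plan": [0, 0, -0.045, 0, 0, 0, -0.02, 0.025, -0.06, 0, 0, 0, -0.05, 0.063, -0.06, 0, 0, 0, -0.08, 0.102, -0.06, 0, 0, 0, -0.11, 0.14, -0.06, 0, 0, 0, -0.14, 0.178, -0.06, 0, 0, 0, -0.17, 0.217, -0.06, 0, 0, 0, -0.2, 0.255, -0.06, 0, 0, 0, -0.224, 0.286, -0.06, 0, 0, 0, -0.224, 0.286, -0.06, 0, 0, 0, -0.224, 0.286, -0.06, 0, 0, 0]
}}

```text
t: 37.3
ee_pos: [0.4425, 0.3552, 0.1588]
orientation: [0.985, -2.98, 0.0]
force: [0.0, -0.7, -0.5]
finger_gap: 0.113
```

```bash
python3 - <<'E'
from h import *
go((.455,.352,.068,126.5))
s=arm.get_image("side")[:,:,::-1];t=arm.get_image("top")[:,:,::-1];
crop(s,270,230,430,465,2.5,"s31.png");crop(t,60,200,260,320,3.5,"t31.png")
E
```

```text
t 37.3 at [0.4425 0.3552 0.1588] yaw 126.5917746210654 meas [0.4425 0.3552 0.1588] gap 0.11306093308760558 F [ 0.0392 -0.673  -0.5482]
to (0.455, 0.352, 0.068, 126.5) shift [-0.0084 -0.0101  0.0907] turn [ 0.04 -0.15  0.09]
```

View pics/s31.png

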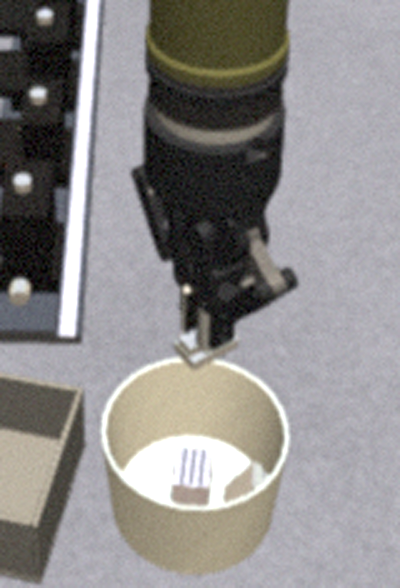

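View pics/t31.png

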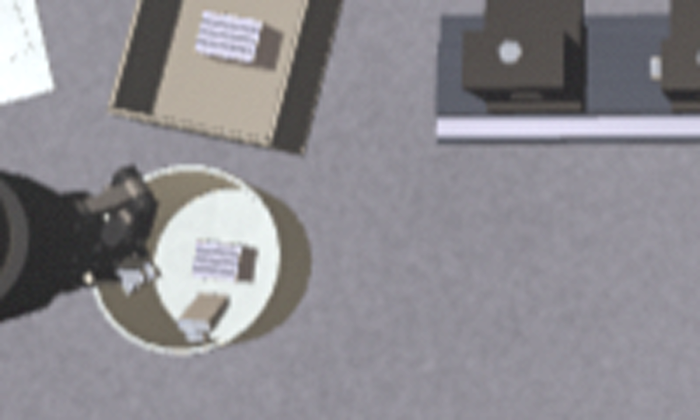

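Emit:
{"op": "move_arm", "data": {
  "plan": [-0.002, -0.012, 0.03, 0, 0, 0, -0.002, -0.012, 0.06, 0, 0, 0, -0.002, -0.012, 0.085, 0, 0, 0, -0.002, -0.012, 0.09, 0, 0, 0, -0.002, -0.012, 0.09, 0, 0, 0]
}}

```text
t: 37.9
ee_pos: [0.4518, 0.3452, 0.0701]
orientation: [0.981, -2.983, -0.001]
force: [-0.3, 0.9, -0.4]
finger_gap: 0.109
```

Emit:
{"op": "move_arm", "data": {
  "plan": [0, 0, 0, 0, 0, 0, 0, 0, 0, 0, 0, 0, 0, 0, 0, 0, 0, 0, 0, 0, 0, 0, 0, 0, 0, 0, -0.03, 0, 0, 0, 0, 0, -0.07, 0, 0, 0, 0, 0, -0.12, 0, 0, 0, 0, 0, -0.15, 0, 0, 0, 0, 0, -0.15, 0, 0, 0],
  "claw": 0
}}

```text
t: 38.8
ee_pos: [0.4551, 0.3489, 0.2267]
orientation: [-0.98, 2.973, 0.008]
force: [0.8, 0.2, -0.0]
finger_gap: 0.504
```

```bash
python3 - <<'E'
from h import *
go((.25,.35,.25,126.5))
s=arm.get_image("side")[:,:,::-1];t=arm.get_image("top")[:,:,::-1];cv2.imwrite("pics/ts32.png",t);cv2.imwrite("pics/ss32.png",s)
crop(s,190,330,420,465,3.4,"s32.png")
E
```

```text
t 38.8 at [0.4551 0.3489 0.2267] yaw 126.50312247350011 meas [0.4551 0.3489 0.2267] gap 0.5039460921305494 F [ 0.7615  0.1662 -0.0255]
to (0.25, 0.35, 0.25, 126.5) shift [ 0.1639  0.1229 -0.0252] turn [0.08 0.7  0.  ]
```

View pics/s32.png

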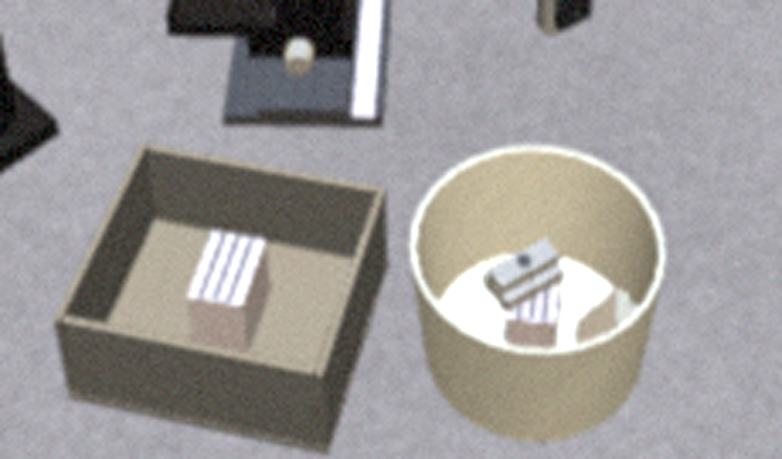

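View pics/ts32.png

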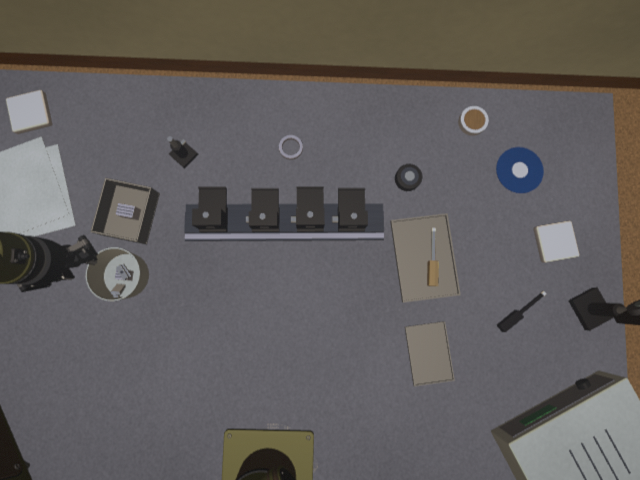

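View pics/ss32.png

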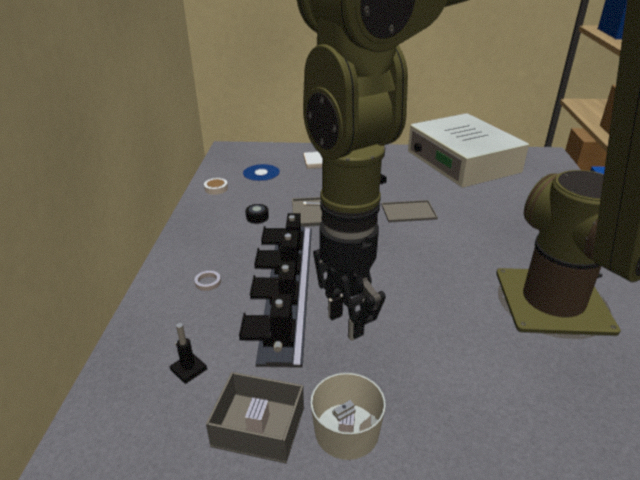

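Emit:
{"op": "move_arm", "data": {
  "plan": [0.02, 0.015, -0.02, 0, 0, 0, 0.05, 0.04, -0.04, 0, 0, 0, 0.08, 0.06, -0.04, 0, 0, 0, 0.08, 0.06, -0.04, 0, 0, 0, 0.08, 0.06, -0.04, 0, 0, 0, 0.08, 0.06, -0.04, 0, 0, 0]
}}

```text
t: 39.5
ee_pos: [0.3528, 0.3471, 0.2596]
orientation: [0.983, -2.983, -0.001]
force: [-0.3, -0.2, -0.1]
finger_gap: 0.5
```

```bash
python3 - <<'E'
from h import *
go((.25,.35,.25,126.5))
s=arm.get_image("side")[:,:,::-1];t=arm.get_image("top")[:,:,::-1]
a=cv2.resize(s[170:465,190:430],None,fx=2,fy=2);b=cv2.resize(t[170:317,60:200],None,fx=2,fy=4)
b=cv2.resize(t[170:310,60:210],None,fx=2,fy=2)
c=cv2.resize(t[205:310,380:470],None,fx=3,fy=3)
im=np.zeros((600,790,3),np.uint8);im[:590,:480]=a;im[:280,485:785]=b;im[280:595,485:755]=c
im=np.clip(im*1.5,0,255).astype(np.uint8);cv2.imwrite("pics/fin.png",im)
E
```

```text
t 39.5 at [0.3528 0.3471 0.2596] yaw 126.47418041124227 meas [0.3528 0.3471 0.2596] gap 0.49972273925808397 F [-0.3371 -0.1607 -0.0532]
to (0.25, 0.35, 0.25, 126.5) shift [0.0809 0.0634 0.0096] turn [ 0.04 -0.01 -0.03]
```

View pics/fin.png

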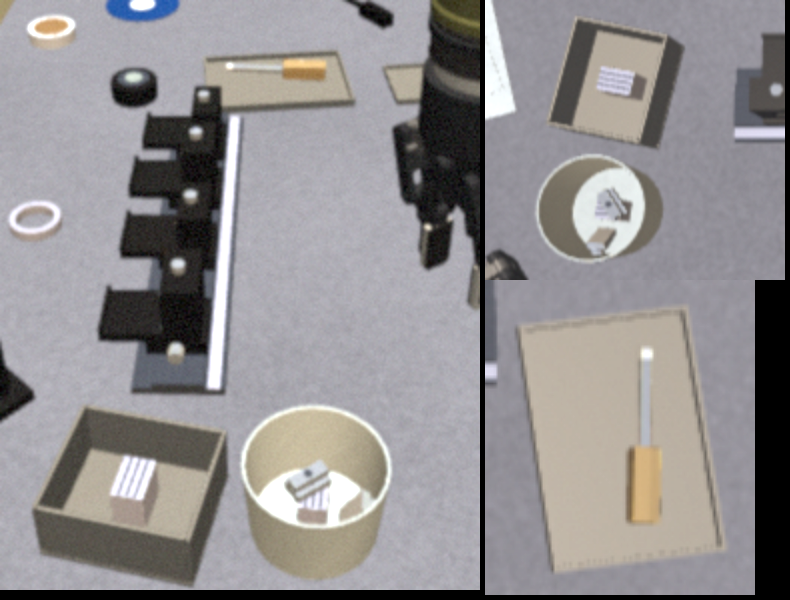

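The final picture shows the large module in the bin (135,490) and the small module with both nuts in the tub (315,490). The tool lies flat in the large tray (645,440), all mounts are empty, and nothing is left on the table. I am handing in.

```bash
python3 -c "
from rig import arm
print(arm.finish_job())"
```

```text
the job is handed in; nothing more can be done
None
```

The bench is stripped down and the job was handed in at about 39.6 s of the 210 s allowed.

- **Pushing:** I took the wooden push tool from the larger tray and pushed it through all four windows. Modules came out of two mounts: a large one at y ≈ -0.08 and a small one at y ≈ 0.03. It took about 10–12 N each. The other two mounts, at y ≈ 0.15 and -0.18, offered no resistance. The nose came out through their mouths, so they were empty.
- **Dropping off:** The large module went into the bin, and the small module and the two T-nuts went into the tub. I found no third nut in either view.
- **Order:** I laid the tool back in its tray as soon as the pushing was done, before picking up the modules and nuts. The task text names the tool last, but the gripper could not hold both.

**Last checks:** Both views before handing in show the following:
- The large module is standing in the bin.
- The small module and both nuts are in the tub below the rim. One nut rests on the module and the other stands on end against the wall.
- The tool lies flat in its tray.
- The detector, post holder and ring show no change from the start, judged by eye.
- The arm is clear, with no force on it.

**Disagreements:**
- While closing on the tool, the fingers met about 7 N of upward force and the arm rose 3 mm.
- On the first nut the grip slid from the foot up to the neck, but it held.
- Two-view heights of the module tops came out 2–3.5 mm below the stated 70 and 80 mm.

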